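# Gauge the test cartridges at the sampling table

## Robot

A 7-joint arm with a two-finger parallel gripper is mounted at the origin on the work surface. World frame = base frame: x ahead of the robot, y to its left, z up, the work surface at z = 0. Lengths are in m, angles in degrees, forces in N, time in s.
With the tool pointing down it reaches from about 0.425 to 0.95 m from the base axis. Payload 4.7 kg.
Tool frame: the origin (TCP) lies midway between the tips of the shut fingers; the grasp point (between the pads) lies 19 mm behind it; z points along the fingers, x is the direction in which the jaws open and shut, and the axes are right-handed (so a half turn about z gives the same grasp; the last joint's range is limited). The gripper opens to 87 mm and grips with 3 to 60 N. Pads are 19 mm wide; open, the fingers measure 117 mm over their backs; the gripper's body (75 mm by 190 mm) begins 51 mm behind the grasp point.
Start: joints at [74.548, 26.849, -2.785, 87.806, 1.381, 65.374, -4.715], TCP at [0.161, -0.656, 0.223] pointing down, gripper open.
Joint ranges: [-148.3, 148.3], [-19.14, 114.17], [-79.39, 73.82], [5.75, 140.21], [-59.74, 239.74], [12.07, 113.84], [-152.46, 152.46]. Speed limits (degrees/s): [147.25, 147.25, 180, 180, 180, 180, 180].

## Interface

Orientations are given as a 3x3 rotation matrix whose columns are the frame's x, y, z axes.
In Python, from plant import robot gives the robot as it stands. The module is installed in compiled form; this text tells all that it offers.
- The arm moves only by the shell command python3 -m crank 'ROWS' [FORCE]. ROWS is JSON, a list that holds one entry, the list of rows, each a list of 7 numbers: the shift along the tool's x, y, z in m, then the turn, a rotation vector about the tool's x, y, z in rad, then the opening, from 0 (shut) to 1 (fully open). In form: [[[x, y, z, wx, wy, wz, jaw], ...]]. A call has 1 to 8 rows; each row shifts and turns the commanded pose from where the row before left it, along the tool's axes as they then stand; what a row does not reach is not made up. A row lasts 1/8 s, in which the tool goes at most 62.5 mm and 10.7 degrees, less where a joint would pass 70% of its speed; a pose out of reach is approached as far as the arm can. A call with a gripper value outside its range is refused whole. The fingers move at their own pace and stop on an object; FORCE is the grip in N (left out, the last holds). Time passes only in rows, so rows that do not move let the fingers close. It gives the time, the measured TCP pose, the force and the opening at its end, in the units of the state.
- robot.get_obs(): the state, without advancing time (a new reading comes with each control period).
- robot.get_image(name): name is "scene" or "side" or "wrist"; returns the picture (480x640x3 uint8, red, green, blue); there is no depth.
- robot.camera_model(name): a dict with "camera_matrix" (3x3 intrinsics, pixels), "world_to_cam" (4x4, takes a point from world to camera coordinates). Camera axes: x right, y up, looking along -z (the intrinsics and any distortion apply to the point x, -y, -z); pixel columns grow to the right and rows downward; lengths in m; the calibration is good to about 2 mm. A picture is of the moment at which its call begins: read the wrist's pose just before it. camera_model takes no time and is no camera call; for the wrist camera it gives the pose at the moment of the call.
- robot.close_job(): hands the job in, once; it reports no verdict.
Trained networks look in the newest picture that a camera, given by its name, has taken for a name from the list of things; names that differ only in an ending like _2 or _b are one class to them, and where a whole thing is asked for, a point or a joint stands for the part that bears it (a point fixed in the world has none). Each returns a list of dicts, best first, with "confidence" (0 to 1); they miss things now and then, are a little off and sometimes report something else, mostly with a low value. They report only what shows in the picture. A call takes as long as a camera call. They do not tell look-alikes from the thing itself.
- robot.boxes_of(camera, target): "position" ([x, y, z] in m, in world coordinates, good to about 4 mm: the middle of the surface that is visible of it).
- robot.masks_of(camera, target): "region" (480x640 bool, what is visible of it).
- robot.landmark_of(camera, target): "position" ([x, y, z] in m, in world coordinates, good to about 4 mm: a listed point, or the origin of a listed thing).
The state is a dict: "time": time; "joints": joint angles; "joint_velocities": joint speeds; "joint_torque": joint torques, N m; "ee_pos": TCP position; "ee_rot": TCP orientation; "contact_force": force on the tool from outside, world axes, zero at the start; "wrist_torque": the same for the moment, N m; "grip_width": opening from 0.0 (shut) to 1.0 (fully open).
Only numpy, scipy, OpenCV 4.12 (cv2) and the standard library are available. Lean on these libraries where they do the work, as an engineer would, in place of code of your own. Each camera call takes 0.05 s, during which the arm holds its last target. There are 200 camera calls.

## Task

Check the two test cartridges on the foam slab one at a time: push the cartridge's tongue gently into the leaning slot gauge as far as it will go, then put that cartridge away before fetching the other. One whose tongue passes the go part and stops at the no-go step is laid flat in the shallow rectangular tray; one that will not enter, or that goes right through to the floor of the slot, goes in the round steel dish. Leave the cartridge on hold on the steel plate, and everything else, where it stands.

Things in the scene. Friction and masses are not known exactly. Their poses are not given: they have to be found in the camera images.
- cart_a: test cartridge, 45 g: grey housing 46 (x) x 28 (y, sides to grip) x 24 mm (z), white flat-sided tongue out of its +x end, x = 22 to 59 mm, z = 5 to 19 mm, centred on y = 0. The three differ only in tongue width, about 8, 15 or 21 mm; the gauge tells which is which; any two may be on the slab, the third is on hold. Lies flat, z up. Origin: centre of the housing's underside
- cart_a_tongue (a point): point on the centre line of cart_a's tongue underside, 44 mm along its +x and 5 mm above the housing's underside
- cart_a_mid (a point): middle of cart_a as a whole: 12 mm along its +x from the origin, 12 mm above its underside
- cart_b: test cartridge, 45 g: grey housing 46 (x) x 28 (y, sides to grip) x 24 mm (z), white flat-sided tongue out of its +x end, x = 22 to 59 mm, z = 5 to 19 mm, centred on y = 0. The three differ only in tongue width, about 8, 15 or 21 mm; the gauge tells which is which; any two may be on the slab, the third is on hold. Lies flat, z up. Origin: centre of the housing's underside
- cart_b_tongue (a point): point on the centre line of cart_b's tongue underside, 44 mm along its +x and 5 mm above the housing's underside
- cart_b_mid (a point): middle of cart_b as a whole: 12 mm along its +x from the origin, 12 mm above its underside
- cart_c: test cartridge, 45 g: grey housing 46 (x) x 28 (y, sides to grip) x 24 mm (z), white flat-sided tongue out of its +x end, x = 22 to 59 mm, z = 5 to 19 mm, centred on y = 0. The three differ only in tongue width, about 8, 15 or 21 mm; the gauge tells which is which; any two may be on the slab, the third is on hold. Lies flat, z up. Origin: centre of the housing's underside
- cart_c_tongue (a point): point on the centre line of cart_c's tongue underside, 44 mm along its +x and 5 mm above the housing's underside
- cart_c_mid (a point): middle of cart_c as a whole: 12 mm along its +x from the origin, 12 mm above its underside
- slab: white foam slab, 240 (x) x 150 (y) x 12 mm, fixed; two cartridges to be checked lie on it, one towards its -x end and one towards its +x end, tongues pointing roughly to its +y. Origin: centre of its underside
- hold_plate: steel plate 100 x 120 x 12 mm, fixed, beyond the slab; the third cartridge lies on it, on hold: to be left there. Origin: centre of its underside
- gauge: steel go/no-go slot gauge: plate 10 mm thick (y), 52 mm wide (x), on a fixed stand (foot 95 x 90 x 12 mm, post under it), leaning 30 degrees sideways, towards the slab. Origin: centre of the slot's mouth, 125 mm above the table; z points out of the slot (up, leaning), x across it, y through the plate. The slot is open at the mouth and both y faces
- gauge_step (a point): centre of the square no-go step in the slot, 23 mm down (gauge z = -23 mm). Above it: lead-in narrowing from 24 to 18 mm over the first 3 mm, then the go part, 18 mm wide. The tongue goes in crosswise: its length along the gauge's y, its height along the slot, housing outside beside the plate. A right tongue's underside stops here, a too wide one's at about z = -2 mm
- gauge_floor (a point): centre of the slot's solid floor, 43 mm down from the mouth; from the step to here the no-go part is 12 mm wide. A too narrow tongue's underside comes to rest here
- good_tray: white shallow rectangular tray for good cartridges, 130 (x) x 100 (y) x 22 mm, walls 4 mm, floor 4 mm, open above, fixed. Origin: centre of its underside
- reject_dish: round steel dish for rejects, 150 mm across the rim, 136 mm at the foot, 40 mm high, wall 3 mm, floor 4 mm, open above, fixed. It and the tray may have changed places. If both are rejects the second may lie on the first. Origin: centre of its underside
- marker: bystander: marker pen, 100 x 13 x 13 mm, lying
- label_roll: bystander: roll of paper labels, 64 mm across, 25 mm high, lying flat
- jar: bystander: small jar 48 mm across, 60 mm high
- tube_cap: bystander: loose red tube cap, 20 mm across, 18 mm high
- sanitiser: bystander: hand sanitiser bottle 44 mm across, 80 mm high
Things that resemble listed ones, but are neither listed nor needed, are in the scene too. What is shaped like the cart_c but red or turquoise is not meant.

How it is judged (in metres and radians):
On the way, in this order (a step that is already met when the one before it is completed fails the run):
1. one cartridge from the slab has its tongue pushed into the gauge as far as it goes (square to the slot, against the mouth, the step or the floor), the others untouched so far ((((x of cart_a_tongue in the frame of gauge between -0.009 and 0.009 m and y of cart_a_tongue in the frame of gauge between -0.019 and 0.019 m and z of cart_a_tongue in the frame of gauge between -0.029 and -0.019 m and angle between the z axis of cart_a and the z axis of gauge, either way round below 0.2 rad) and distance of cart_b_mid from where it was at the start of the episode below 0.015 m and (horizontal distance between cart_c_mid and hold_plate below 0.06 m and distance of cart_c_mid from where it was at the start of the episode below 0.015 m)) or ((x of cart_a_tongue in the frame of gauge between -0.009 and 0.009 m and y of cart_a_tongue in the frame of gauge between -0.019 and 0.019 m and z of cart_a_tongue in the frame of gauge between -0.029 and -0.019 m and angle between the z axis of cart_a and the z axis of gauge, either way round below 0.2 rad) and distance of cart_c_mid from where it was at the start of the episode below 0.015 m and (horizontal distance between cart_b_mid and hold_plate below 0.06 m and distance of cart_b_mid from where it was at the start of the episode below 0.015 m)) or ((x of cart_b_tongue in the frame of gauge between -0.009 and 0.009 m and y of cart_b_tongue in the frame of gauge between -0.019 and 0.019 m and z of cart_b_tongue in the frame of gauge between -0.05 and -0.038 m and angle between the z axis of cart_b and the z axis of gauge, either way round below 0.2 rad) and distance of cart_a_mid from where it was at the start of the episode below 0.015 m and (horizontal distance between cart_c_mid and hold_plate below 0.06 m and distance of cart_c_mid from where it was at the start of the episode below 0.015 m)) or ((x of cart_b_tongue in the frame of gauge between -0.009 and 0.009 m and y of cart_b_tongue in the frame of gauge between -0.019 and 0.019 m and z of cart_b_tongue in the frame of gauge between -0.05 and -0.038 m and angle between the z axis of cart_b and the z axis of gauge, either way round below 0.2 rad) and distance of cart_c_mid from where it was at the start of the episode below 0.015 m and (horizontal distance between cart_a_mid and hold_plate below 0.06 m and distance of cart_a_mid from where it was at the start of the episode below 0.015 m)) or ((x of cart_c_tongue in the frame of gauge between -0.009 and 0.009 m and y of cart_c_tongue in the frame of gauge between -0.019 and 0.019 m and z of cart_c_tongue in the frame of gauge between -0.008 and 0.002 m and angle between the z axis of cart_c and the z axis of gauge, either way round below 0.2 rad and contact force between cart_c and gauge above 0.5 N) and distance of cart_a_mid from where it was at the start of the episode below 0.015 m and (horizontal distance between cart_b_mid and hold_plate below 0.06 m and distance of cart_b_mid from where it was at the start of the episode below 0.015 m)) or ((x of cart_c_tongue in the frame of gauge between -0.009 and 0.009 m and y of cart_c_tongue in the frame of gauge between -0.019 and 0.019 m and z of cart_c_tongue in the frame of gauge between -0.008 and 0.002 m and angle between the z axis of cart_c and the z axis of gauge, either way round below 0.2 rad and contact force between cart_c and gauge above 0.5 N) and distance of cart_b_mid from where it was at the start of the episode below 0.015 m and (horizontal distance between cart_a_mid and hold_plate below 0.06 m and distance of cart_a_mid from where it was at the start of the episode below 0.015 m)))), for 0.06 s.
2. that cartridge lies in its right place, and the second has its tongue pushed into the gauge as far as it goes ((((x of cart_a_mid in the frame of good_tray between -0.05 and 0.05 m and y of cart_a_mid in the frame of good_tray between -0.04 and 0.04 m and z of cart_a_mid in the frame of good_tray between 0.01 and 0.024 m and angle between cart_a's own z axis and vertical below 0.15 rad and linear speed of cart_a below 0.03 m/s) and (x of cart_b_tongue in the frame of gauge between -0.009 and 0.009 m and y of cart_b_tongue in the frame of gauge between -0.019 and 0.019 m and z of cart_b_tongue in the frame of gauge between -0.05 and -0.038 m and angle between the z axis of cart_b and the z axis of gauge, either way round below 0.2 rad) and (horizontal distance between cart_c_mid and hold_plate below 0.06 m and distance of cart_c_mid from where it was at the start of the episode below 0.015 m)) or ((x of cart_a_mid in the frame of good_tray between -0.05 and 0.05 m and y of cart_a_mid in the frame of good_tray between -0.04 and 0.04 m and z of cart_a_mid in the frame of good_tray between 0.01 and 0.024 m and angle between cart_a's own z axis and vertical below 0.15 rad and linear speed of cart_a below 0.03 m/s) and (x of cart_c_tongue in the frame of gauge between -0.009 and 0.009 m and y of cart_c_tongue in the frame of gauge between -0.019 and 0.019 m and z of cart_c_tongue in the frame of gauge between -0.008 and 0.002 m and angle between the z axis of cart_c and the z axis of gauge, either way round below 0.2 rad and contact force between cart_c and gauge above 0.5 N) and (horizontal distance between cart_b_mid and hold_plate below 0.06 m and distance of cart_b_mid from where it was at the start of the episode below 0.015 m)) or ((horizontal distance between cart_b_mid and reject_dish below 0.055 m and z of cart_b_mid in the frame of reject_dish between 0.005 and 0.055 m and linear speed of cart_b below 0.03 m/s) and (x of cart_a_tongue in the frame of gauge between -0.009 and 0.009 m and y of cart_a_tongue in the frame of gauge between -0.019 and 0.019 m and z of cart_a_tongue in the frame of gauge between -0.029 and -0.019 m and angle between the z axis of cart_a and the z axis of gauge, either way round below 0.2 rad) and (horizontal distance between cart_c_mid and hold_plate below 0.06 m and distance of cart_c_mid from where it was at the start of the episode below 0.015 m)) or ((horizontal distance between cart_b_mid and reject_dish below 0.055 m and z of cart_b_mid in the frame of reject_dish between 0.005 and 0.055 m and linear speed of cart_b below 0.03 m/s) and (x of cart_c_tongue in the frame of gauge between -0.009 and 0.009 m and y of cart_c_tongue in the frame of gauge between -0.019 and 0.019 m and z of cart_c_tongue in the frame of gauge between -0.008 and 0.002 m and angle between the z axis of cart_c and the z axis of gauge, either way round below 0.2 rad and contact force between cart_c and gauge above 0.5 N) and (horizontal distance between cart_a_mid and hold_plate below 0.06 m and distance of cart_a_mid from where it was at the start of the episode below 0.015 m)) or ((horizontal distance between cart_c_mid and reject_dish below 0.055 m and z of cart_c_mid in the frame of reject_dish between 0.005 and 0.055 m and linear speed of cart_c below 0.03 m/s) and (x of cart_a_tongue in the frame of gauge between -0.009 and 0.009 m and y of cart_a_tongue in the frame of gauge between -0.019 and 0.019 m and z of cart_a_tongue in the frame of gauge between -0.029 and -0.019 m and angle between the z axis of cart_a and the z axis of gauge, either way round below 0.2 rad) and (horizontal distance between cart_b_mid and hold_plate below 0.06 m and distance of cart_b_mid from where it was at the start of the episode below 0.015 m)) or ((horizontal distance between cart_c_mid and reject_dish below 0.055 m and z of cart_c_mid in the frame of reject_dish between 0.005 and 0.055 m and linear speed of cart_c below 0.03 m/s) and (x of cart_b_tongue in the frame of gauge between -0.009 and 0.009 m and y of cart_b_tongue in the frame of gauge between -0.019 and 0.019 m and z of cart_b_tongue in the frame of gauge between -0.05 and -0.038 m and angle between the z axis of cart_b and the z axis of gauge, either way round below 0.2 rad) and (horizontal distance between cart_a_mid and hold_plate below 0.06 m and distance of cart_a_mid from where it was at the start of the episode below 0.015 m)))), for 0.06 s.
At the end, for the whole second after the job is handed in: Both slab cartridges at rest and sorted: one that stops at the no-go step flat on the tray floor (9 deg; its middle within 50 mm along and 40 mm across of the centre), one too wide or too narrow in the dish (middle within 55 mm of its axis); the one on hold within 15 mm of its start ((((x of cart_a_mid in the frame of good_tray between -0.05 and 0.05 m and y of cart_a_mid in the frame of good_tray between -0.04 and 0.04 m and z of cart_a_mid in the frame of good_tray between 0.01 and 0.024 m and angle between cart_a's own z axis and vertical below 0.15 rad and linear speed of cart_a below 0.03 m/s) and (horizontal distance between cart_b_mid and reject_dish below 0.055 m and z of cart_b_mid in the frame of reject_dish between 0.005 and 0.055 m and linear speed of cart_b below 0.03 m/s) and (horizontal distance between cart_c_mid and hold_plate below 0.06 m and distance of cart_c_mid from where it was at the start of the episode below 0.015 m)) or ((x of cart_a_mid in the frame of good_tray between -0.05 and 0.05 m and y of cart_a_mid in the frame of good_tray between -0.04 and 0.04 m and z of cart_a_mid in the frame of good_tray between 0.01 and 0.024 m and angle between cart_a's own z axis and vertical below 0.15 rad and linear speed of cart_a below 0.03 m/s) and (horizontal distance between cart_c_mid and reject_dish below 0.055 m and z of cart_c_mid in the frame of reject_dish between 0.005 and 0.055 m and linear speed of cart_c below 0.03 m/s) and (horizontal distance between cart_b_mid and hold_plate below 0.06 m and distance of cart_b_mid from where it was at the start of the episode below 0.015 m)) or ((horizontal distance between cart_b_mid and reject_dish below 0.055 m and z of cart_b_mid in the frame of reject_dish between 0.005 and 0.055 m and linear speed of cart_b below 0.03 m/s) and (horizontal distance between cart_c_mid and reject_dish below 0.055 m and z of cart_c_mid in the frame of reject_dish between 0.005 and 0.055 m and linear speed of cart_c below 0.03 m/s) and (horizontal distance between cart_a_mid and hold_plate below 0.06 m and distance of cart_a_mid from where it was at the start of the episode below 0.015 m)))); the robot touches nothing.
It fails at once if a cartridge is forced into the gauge with more than 40 N (contact force between any of cart_a, cart_b, cart_c and gauge above 40 N).
It fails at once if a bystander is shifted by more than 30 mm (distance of any of marker, label_roll, jar, tube_cap, sanitiser from where it was at the start of the episode above 0.03 m).
It also fails if it takes over 67 s, if anything falls off the work surface, if the arm or the gripper's body presses on something with over 40 N, if the wrist force passes 120 N, or if a joint passes its speed limit or range.

## Working session

There is one attempt and no reset: what is moved stays moved. The work goes in short steps, Python scripts to look and compute and a shell command to move; the robot and the scene stay as the last step left them, time stands still between calls to the robot, and variables do not carry over. Pictures are saved under pics/ and viewed, about 8 in all and at most 12, crops included, and the job is handed in when it is done.

```bash
mkdir -p pics; cat > h.py <<'E'
import numpy as np, cv2
from plant import robot
def save(cam,fn):
    im=robot.get_image(cam); cv2.imwrite('pics/'+fn,im[:,:,::-1]); return im
def proj(cam,P):
    m=robot.camera_model(cam);W=np.array(m["world_to_cam"]);K=np.array(m["camera_matrix"])
    p=W[:3,:3]@np.array(P)+W[:3,3]; q=K@np.array([p[0],-p[1],-p[2]]); return q[:2]/q[2]
def ray(cam,uv,z,m=None):
    m=m or robot.camera_model(cam);W=np.array(m["world_to_cam"]);K=np.array(m["camera_matrix"])
    d=np.linalg.inv(K)@np.array([uv[0],uv[1],1.]);d=np.array([d[0],-d[1],-d[2]])
    R=W[:3,:3];c=-R.T@W[:3,3];d=R.T@d;return c+d*(z-c[2])/d[2]
E
python3 - <<'E'
from h import *
np.set_printoptions(precision=4,suppress=True)
o=robot.get_obs();print(o['time'],o['ee_pos'],o['ee_rot'],o['grip_width'],o['contact_force'])
a=save('scene','s0.png');b=save('side','d0.png')
for c in ('scene','side'):
    m=robot.camera_model(c);W=np.array(m["world_to_cam"]);print(c,m,-W[:3,:3].T@W[:3,3])
    for t in ('cart_a','gauge','gauge_floor','slab','hold_plate','good_tray','reject_dish','marker','label_roll','jar','tube_cap','sanitiser'):
        for r in robot.landmark_of(c,t)[:5]: print(c,t,np.array(r['position']),round(r['confidence'],2),proj(c,r['position']).round())
E
```

```text
0.0 [ 0.1608 -0.6549  0.2215] [[ 0.2385 -0.9711 -0.0005]
 [-0.9711 -0.2385  0.0019]
 [-0.002   0.0001 -1.    ]] 1.000477744310629 [ 0.3315  0.2571 -0.37  ]
scene {'camera_matrix': array([[525.0482,   0.    , 315.5801],
       [  0.    , 525.0482, 236.6752],
       [  0.    ,   0.    ,   1.    ]]), 'world_to_cam': array([[ 0.142 ,  0.9898,  0.0134, -0.0578],
       [-0.6363,  0.0809,  0.7672,  0.2597],
       [ 0.7583, -0.1175,  0.6412, -1.678 ],
       [ 0.    ,  0.    ,  0.    ,  1.    ]])} [ 1.4458 -0.161   0.8775]
scene cart_a [ 0.5504 -0.2501  0.0118] 0.85 [218. 280.]
scene cart_a [ 0.5057 -0.3974  0.0014] 0.84 [156. 276.]
scene cart_a [ 0.6122 -0.3645  0.0017] 0.79 [167. 308.]
scene cart_a [ 0.7582 -0.2311  0.0155] 0.73 [228. 350.]
scene cart_a [ 0.3468 -0.4227 -0.0013] 0.72 [152. 235.]
scene gauge [ 0.5849 -0.0231  0.1207] 0.91 [317. 247.]
scene gauge_floor [0.5799 0.0025 0.0863] 0.6 [328. 256.]
scene slab [ 0.4896 -0.2276 -0.0003] 0.76 [228. 266.]
scene hold_plate [ 0.7585 -0.2159  0.    ] 0.84 [236. 354.]
scene hold_plate [ 0.7535 -0.2178  0.0225] 0.63 [234. 345.]
scene good_
[... 1390 characters left out ...]
839] 0.62 [292. 258.]
side good_tray [0.6462 0.2568 0.0004] 0.8 [194. 346.]
side reject_dish [ 0.4414  0.3174 -0.003 ] 0.57 [254. 425.]
side reject_dish [0.5786 0.0006 0.0875] 0.55 [291. 256.]
side marker [ 0.5862 -0.0236  0.1238] 0.45 [295. 237.]
side label_roll [ 0.4589  0.1547 -0.0005] 0.64 [296. 357.]
side jar [ 0.747   0.0493 -0.0005] 0.98 [221. 259.]
side tube_cap [ 0.423  -0.2491  0.0118] 0.74 [406. 236.]
side tube_cap [ 0.7326 -0.0734  0.0016] 0.52 [258. 227.]
side tube_cap [ 0.4921 -0.2269  0.0003] 0.41 [376. 232.]
side sanitiser [0.7521 0.1393 0.0008] 0.72 [193. 284.]
side sanitiser [ 0.7625 -0.2165  0.0042] 0.54 [283. 186.]
side sanitiser [ 0.5833 -0.005   0.1073] 0.49 [291. 248.]
```

View pics/s0.png

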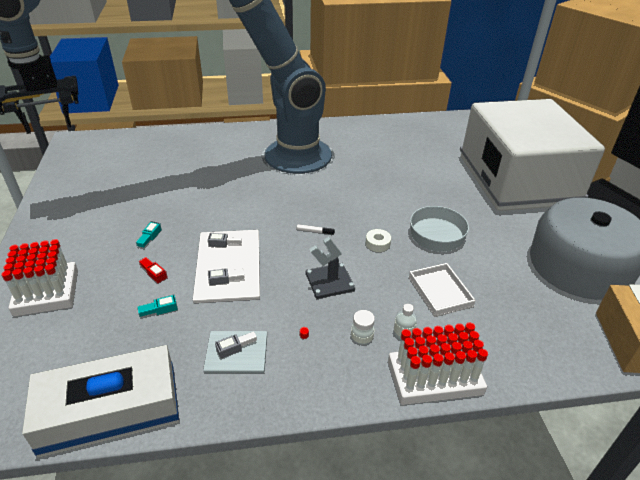

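View pics/d0.png

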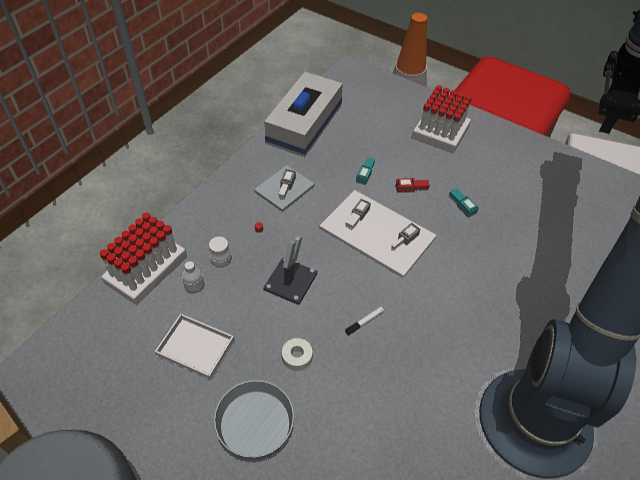

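The scene view shows the two slab cartridges at (218,240) and (218,277), tongues pointing to +y. The hold cartridge is at (235,345). Look-alikes are turquoise at (149,234) and (165,306) and red at (153,269), all off the slab and rejected. The gauge is at (325,265), the tray at (441,289) and the dish at (439,230). The side view agrees.

```bash
cat >> h.py <<'E'
from scipy.linalg import logm,expm
from scipy.spatial.transform import Rotation as Ro
def T(R,p):
    M=np.eye(4);M[:3,:3]=R;M[:3,3]=p;return M
def cur():
    o=robot.get_obs();R=Ro.from_matrix(np.array(o['ee_rot'])).as_matrix();return T(R,o['ee_pos'])
def plan(G,S=None,n=None):
    "equal rows (screw motion) from S to G"
    S=cur() if S is None else S
    D=np.linalg.inv(S)@G;L=np.real(logm(D))
    ang=np.linalg.norm(Ro.from_matrix(D[:3,:3]).as_rotvec())
    n=n or int(max(np.ceil(np.linalg.norm(L[:3,3])/.055),np.ceil(np.degrees(ang)/9.8),1))
    st=expm(L/n);r=np.r_[st[:3,3],Ro.from_matrix(st[:3,:3]).as_rotvec()]
    M=S.copy();pts=[]
    for i in range(n): M=M@st;pts.append(M[:3,3])
    pts=np.array(pts);rad=np.hypot(pts[:,0],pts[:,1])
    print(n,'x',[float(x) for x in r.round(4)],'rad',rad.min().round(3),rad.max().round(3),'z',pts[:,2].min().round(3),pts[:,2].max().round(3))
    return G
def down(a):
    "tool down, tool x at world angle a deg"
    c,s=np.cos(np.radians(a)),np.sin(np.radians(a));x=np.array([c,s,0]);z=np.array([0,0,-1.]);return np.c_[x,np.cross(z,x),z]
E
python3 - <<'E'
from h import *
np.set_printoptions(precision=4,suppress=True)
C=cur();m=robot.camera_model('wrist');W=np.array(m['world_to_cam']);print(np.linalg.inv(C)@np.linalg.inv(W),m['camera_matrix'])
plan(T(down(0),[.47,-.29,.27]));plan(T(down(180),[.47,-.29,.27]))
E
```

```text
[[ 1.      0.0001 -0.0008 -0.0009]
 [-0.0001 -0.9654 -0.2607 -0.0711]
 [-0.0008  0.2607 -0.9654 -0.1626]
 [ 0.      0.      0.      1.    ]] [[372.0964   0.     318.4353]
 [  0.     372.0964 239.1202]
 [  0.       0.       1.    ]]
10 x [-0.0015, -0.0515, -0.0047, 0.0, -0.0, -0.133] rad 0.552 0.675 z 0.227 0.27
11 x [-0.0497, -0.0059, -0.0043, -0.0, -0.0, 0.1647] rad 0.447 0.625 z 0.227 0.27
```

```bash
python3 -m crank '[[[-0.0015,-0.0515,-0.0047,0,0,-0.133,1],[-0.0015,-0.0515,-0.0047,0,0,-0.133,1],[-0.0015,-0.0515,-0.0047,0,0,-0.133,1],[-0.0015,-0.0515,-0.0047,0,0,-0.133,1],[-0.0015,-0.0515,-0.0047,0,0,-0.133,1],[-0.0015,-0.0515,-0.0047,0,0,-0.133,1],[-0.0015,-0.0515,-0.0047,0,0,-0.133,1],[-0.0015,-0.0515,-0.0047,0,0,-0.133,1]]]'
python3 -m crank '[[[-0.0015,-0.0515,-0.0047,0,0,-0.133,1],[-0.0015,-0.0515,-0.0047,0,0,-0.133,1],[0,-0.05,0,0,0,0,1],[0,-0.03,0,0,0,0,1],[0,0,0,0,0,0,1]]]'
python3 - <<'E'
from h import *
np.set_printoptions(precision=4,suppress=True)
print(robot.get_obs()['joints']);C=cur();print(C)
save('wrist','w1.png')
for t in ('cart_a','cart_a_tongue','slab'):
    for r in robot.landmark_of('wrist',t)[:4]: print(t,np.array(r['position']),round(r['confidence'],2),proj('wrist',r['position']).round())
for r in robot.masks_of('wrist','cart_a')[:4]:
    g=r['region'];print(r['confidence'],g.sum(),np.argwhere(g).mean(0).round(1)[::-1])
E
```

```text
time: 2.3
ee_pos: [0.4537, -0.3901, 0.2604]
ee_rot: [[0.966, -0.258, 0.001], [-0.258, -0.966, -0.0], [0.001, 0.0, -1.0]]
contact_force: [-0.6, 0.0, 0.1]
grip_width: 1.001
time: 2.92
ee_pos: [0.4705, -0.2078, 0.2702]
ee_rot: [[1.0, 0.005, 0.001], [0.005, -1.0, -0.001], [0.001, 0.001, -1.0]]
contact_force: [1.1, -0.6, 0.2]
grip_width: 0.998
[ 45.6512  11.7605 -30.7481 104.5191   6.597   65.4281  12.9657]
[[ 1.      0.0049  0.0008  0.4705]
 [ 0.0049 -1.     -0.0005 -0.2078]
 [ 0.0008  0.0005 -1.      0.2702]
 [ 0.      0.      0.      1.    ]]
cart_a [ 0.5087 -0.3955  0.0018] 0.91 [348. 343.]
cart_a [ 0.5499 -0.2473  0.0103] 0.88 [387. 234.]
cart_a [ 0.7603 -0.2324  0.0099] 0.84 [568. 221.]
cart_a [ 0.3435 -0.4163  0.0004] 0.63 [222. 356.]
cart_a_tongue [ 0.7452 -0.1844  0.0182] 0.6 [568. 179.]
cart_a_tongue [ 0.549  -0.2502  0.0091] 0.45 [386. 235.]
slab [ 0.4918 -0.2291  0.0011] 0.78 [337. 216.]
0.96 2269 [572.2 216.1]
0.94 1388 [274.7 236.5]
0.72 1572 [231.2 370.7]
0.69 176 [431.3 361.6]
```

View pics/w1.png

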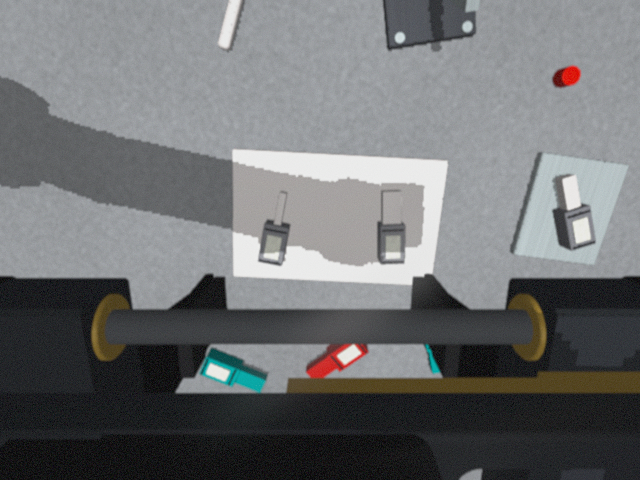

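The wrist view shows the left cartridge at (275,230) with a narrow tongue and the right one at (392,228) with a wide tongue. The hold cartridge is at (574,215), and the turquoise and red look-alikes are below the slab. I'll check the choice and get yaw from one close crop.

```bash
python3 - <<'E'
import cv2,numpy as np
im=cv2.imread('pics/w1.png')[180:280,230:430]
cv2.imwrite('pics/w1c.png',cv2.resize(im,None,fx=4,fy=4,interpolation=cv2.INTER_CUBIC))
E
```

```text
(no output)
```

View pics/w1c.png

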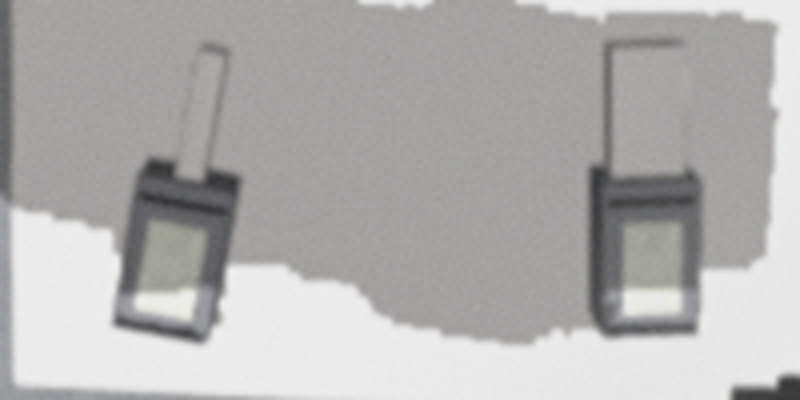

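The crop confirms it: two grey-housed cartridges on the slab, the left tongue about 8 mm and the right about 21 mm wide.

```bash
python3 - <<'E'
from h import *
np.set_printoptions(precision=4,suppress=True)
f=lambda u,v,z: ray('wrist',(230+(u+.5)/4-.5,180+(v+.5)/4-.5),z)
for nm,c,t in (('L',[(141,176),(239,190),(208,340),(115,322)],[(216,47),(193,178)]),('R',[(608,178),(700,176),(697,331),(606,332)],[(648,42),(650,176)])):
    P=np.array([f(u,v,.036) for u,v in c]);Q=np.array([f(u,v,.031) for u,v in t])
    print(nm,P[:,:2].mean(0),'w',np.linalg.norm(P[0]-P[1]),np.linalg.norm(P[2]-P[3]),'l',np.linalg.norm(P[0]-P[3]),np.linalg.norm(P[1]-P[2]))
    for d in (P[0]-P[3],P[1]-P[2],Q[0]-Q[1]): print('yaw',np.degrees(np.arctan2(d[1],d[0])))
    d=Q[0]-Q[1];print('tip',Q[0],'len',np.linalg.norm(d))
# gauge from the scene images, repeated
A=[];B=[]
for c in ('scene','side','wrist'):
    for t,L in (('gauge',A),('gauge_floor',B)):
        for r in robot.landmark_of(c,t):
            p=np.array(r['position'])
            if abs(p[0]-.582)<.03 and abs(p[1]+.01)<.04: L.append(p);print(c,t,p,round(r['confidence'],2))
E
```

```text
L [ 0.4199 -0.2529] w 0.026920795530503756 0.026439289920915637 l 0.0428051630619077 0.04433082749499764
yaw 77.91027970164228
yaw 77.35464847368773
yaw 78.55108797196584
tip [ 0.4322 -0.1952  0.031 ] len 0.036937523789242095
R [ 0.5519 -0.2525] w 0.025066571115849035 0.025514589087130026 l 0.04430177363731512 0.044582759675267404
yaw 91.67387158771187
yaw 92.24434333154773
yaw 93.65313035768028
tip [ 0.5487 -0.1942  0.031 ] len 0.03709228652101037
scene gauge [ 0.5849 -0.0231  0.1207] 0.91
scene gauge_floor [0.5799 0.0025 0.0863] 0.6
side gauge [ 0.5838 -0.0224  0.1245] 0.57
side gauge_floor [0.5786 0.002  0.0861] 0.71
```

```bash
python3 - <<'E'
from h import *
for u in ([390,47],[475,37],[385,0]): print(ray('wrist',u,.012))
G=plan(T(down(-12),[.419,-.257,.08]))
plan(T(down(-12),[.419,-.257,.016]),G)
E
```

```text
[ 0.5434569  -0.04824827  0.012     ]
[ 0.62968781 -0.03901634  0.012     ]
[ 0.53635621 -0.00568559  0.012     ]
4 x [-0.0118, 0.0126, 0.0474, -0.0, 0.0, 0.0522] rad 0.492 0.51 z 0.08 0.222
2 x [0.0, 0.0, 0.032, 0.0, 0.0, -0.0] rad 0.492 0.492 z 0.016 0.048
```

```bash
python3 -m crank '[[[-0.0118,0.0126,0.0474,0,0,0.0522,1],[-0.0118,0.0126,0.0474,0,0,0.0522,1],[-0.0118,0.0126,0.0474,0,0,0.0522,1],[-0.0118,0.0126,0.0474,0,0,0.0522,1],[0,0,0.032,0,0,0,1],[0,0,0.032,0,0,0,1],[0,0,0,0,0,0,0],[0,0,0,0,0,0,0]]]' 20
python3 -m crank '[[[0,0,0,0,0,0,0],[0,0,0,0,0,0,0],[0,0,0,0,0,0,0],[0,0,0,0,0,0,0]]]' 20
python3 -m crank '[[[0,0,-0.03,0,0,0,0],[0,0,-0.055,0,0,0,0],[0,0,-0.055,0,0,0,0],[0,0,-0.055,0,0,0,0]]]' 20
```

```text
time: 4.47
ee_pos: [0.4194, -0.2569, 0.0161]
ee_rot: [[0.978, -0.207, 0.0], [-0.207, -0.978, 0.0], [0.0, -0.0, -1.0]]
contact_force: [-0.1, 0.7, 0.4]
grip_width: 0.855
time: 4.97
ee_pos: [0.4192, -0.2569, 0.0161]
ee_rot: [[0.978, -0.207, 0.0], [-0.207, -0.978, -0.0], [0.0, 0.0, -1.0]]
contact_force: [0.1, -0.5, -0.3]
grip_width: 0.405
time: 5.48
ee_pos: [0.4188, -0.2566, 0.2127]
ee_rot: [[0.978, -0.207, -0.0], [-0.207, -0.978, 0.0], [-0.0, 0.0, -1.0]]
contact_force: [1.1, -0.4, -0.8]
grip_width: 0.315
```

```bash
cat >> h.py <<'E'
M0=np.array([.5843,-.0225,.125])
def gframe(psi=7,M=M0):
    c,s=np.cos(np.radians(psi)),np.sin(np.radians(psi))
    z=np.array([.5*s,-.5*c,.8660254]);y=np.array([c,s,0]);return T(np.c_[np.cross(y,z),y,z],M)
def ins(h,psi=7,M=M0,tp=(0,-.048,-.001),gy=0,gx=0):
    "tool pose with tongue point at gauge (gx,gy,h), tongue pointing along +gauge y"
    g=gframe(psi,M);R=np.c_[-g[:3,0],-g[:3,1],-g[:3,2]]
    R=np.c_[g[:3,0],-g[:3,1],-g[:3,2]]
    p=(g@np.array([gx,gy,h,1]))[:3];return T(R,p-R@np.array(tp))
E
python3 - <<'E'
from h import *
np.set_printoptions(precision=4,suppress=True)
print(gframe());G=ins(.08);print(G,np.linalg.det(G[:3,:3]));plan(G)
E
```

```text
[[ 0.1055  0.9925  0.0609  0.5843]
 [-0.8596  0.1219 -0.4963 -0.0225]
 [-0.5     0.      0.866   0.125 ]
 [ 0.      0.      0.      1.    ]]
[[ 0.1055 -0.9925 -0.0609  0.5415]
 [-0.8596 -0.1219  0.4963 -0.0676]
 [-0.5    -0.     -0.866   0.1934]
 [ 0.      0.      0.      1.    ]] 0.9999999934451598
8 x [-0.0042, -0.0292, 0.0052, 0.0405, -0.0568, 0.1512] rad 0.469 0.546 z 0.193 0.208
```

```bash
python3 -m crank '[[[-0.0042,-0.0292,0.0052,0.0405,-0.0568,0.1512,0],[-0.0042,-0.0292,0.0052,0.0405,-0.0568,0.1512,0],[-0.0042,-0.0292,0.0052,0.0405,-0.0568,0.1512,0],[-0.0042,-0.0292,0.0052,0.0405,-0.0568,0.1512,0],[-0.0042,-0.0292,0.0052,0.0405,-0.0568,0.1512,0],[-0.0042,-0.0292,0.0052,0.0405,-0.0568,0.1512,0],[-0.0042,-0.0292,0.0052,0.0405,-0.0568,0.1512,0],[-0.0042,-0.0292,0.0052,0.0405,-0.0568,0.1512,0]]]'
python3 -m crank '[[[0,0,0,0,0,0,0],[0,0,0,0,0,0,0]]]'
python3 - <<'E'
from h import *
np.set_printoptions(precision=4,suppress=True)
C=cur();print(C,robot.get_obs()['joints']);print(np.linalg.inv(ins(.08))@C)
im=save('wrist','w2.png')
for t in ('gauge','gauge_step','gauge_floor','cart_b_tongue'):
    for r in robot.landmark_of('wrist',t)[:2]: print(t,np.array(r['position']),round(r['confidence'],2),proj('wrist',r['position']).round())
# overlay of the assumed gauge outline
g=gframe();v=im[:,:,::-1].copy()
pr=lambda P:tuple(int(x) for x in proj('wrist',(g@np.r_[P,1])[:3]))
for s in (-.026,-.012,-.009,.009,.012,.026):
    cv2.line(v,pr([s,-.005,0 if abs(s)!=.009 else -.003]),pr([s,.005,0 if abs(s)!=.009 else -.003]),(0,255,0),1)
for s in (-.005,.005): cv2.line(v,pr([-.026,s,0]),pr([.026,s,0]),(0,255,0),1)
cv2.imwrite('pics/w2o.png',v)
E
```

```text
time: 6.48
ee_pos: [0.5428, -0.0672, 0.1911]
ee_rot: [[0.101, -0.993, -0.061], [-0.859, -0.118, 0.498], [-0.502, 0.002, -0.865]]
contact_force: [-0.1, -0.5, -0.9]
grip_width: 0.313
time: 6.72
ee_pos: [0.5413, -0.0681, 0.1912]
ee_rot: [[0.107, -0.992, -0.062], [-0.86, -0.124, 0.496], [-0.499, 0.001, -0.866]]
contact_force: [-0.8, -0.3, -1.4]
grip_width: 0.311
[[ 0.1072 -0.9923 -0.0625  0.5413]
 [-0.8597 -0.1241  0.4955 -0.0681]
 [-0.4995  0.0006 -0.8663  0.1912]
 [ 0.      0.      0.      1.    ]] [ 35.3119  26.3099 -23.4596 101.2475 -19.4409  66.5594 -60.0814]
[[ 1.      0.0017  0.0006  0.0016]
 [-0.0017  1.      0.0016  0.0002]
 [-0.0006 -0.0016  1.      0.0017]
 [ 0.      0.      0.      1.    ]]
gauge [ 0.5801 -0.0208  0.1274] 0.56 [313. 182.]
gauge_step [ 0.579  -0.0091  0.1038] 0.97 [315. 178.]
gauge_floor [0.5798 0.004  0.0886] 0.58 [311. 172.]
cart_b_tongue [ 0.5903 -0.0504  0.1756] 0.59 [316. 183.]
```

View pics/w2o.png

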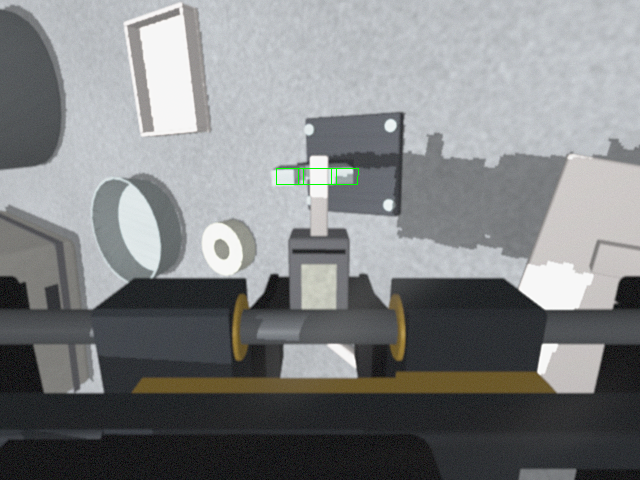

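The overlay (275–358, 168–184) sits on the real gauge plate and the tongue hangs above the slot. A closer crop will give the lateral and yaw error.

```bash
python3 - <<'E'
import cv2,numpy as np
im=cv2.imread('pics/w2.png')[145:215,262:382];o=cv2.imread('pics/w2o.png')[145:215,262:382]
f=lambda i:cv2.resize(i,None,fx=5,fy=5,interpolation=cv2.INTER_CUBIC)
cv2.imwrite('pics/w2c.png',f(im))
E
```

```text
(no output)
```

View pics/w2c.png

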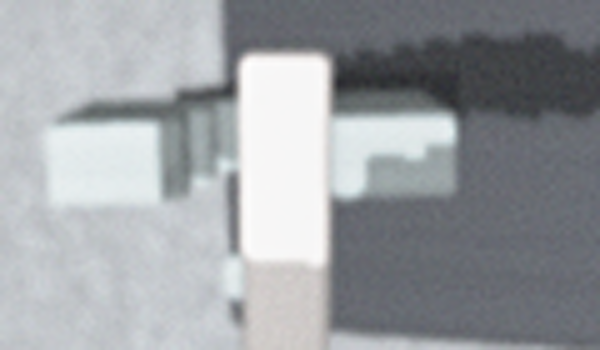

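The crop shows the plate top spanning cols 48–457 (crop px) with the slot centre at about 253, against a tongue centre of 285. The tongue must therefore go −4 mm in tool x with about −1.5° of turn. Step edges at 187 and 213 agree with the assumed tilt.

```bash
python3 -m crank '[[[-0.0027,0,0,0,0,-0.027,0],[0,0,0.03,0,0,0,0],[0,0,0.03,0,0,0,0],[0,0,0.008,0,0,0,0],[0,0,0,0,0,0,0]]]'
python3 - <<'E'
from h import *
np.set_printoptions(precision=4,suppress=True)
D=np.linalg.inv(ins(.08))@cur();print(D)
im=save('wrist','w3.png')[:,:,::-1]
cv2.imwrite('pics/w3c.png',cv2.resize(im[115:215,240:400],None,fx=5,fy=5,interpolation=cv2.INTER_CUBIC))
E
```

```text
time: 7.6
ee_pos: [0.5378, -0.0319, 0.134]
ee_rot: [[0.133, -0.989, -0.061], [-0.856, -0.146, 0.496], [-0.5, -0.014, -0.866]]
contact_force: [-0.7, -0.2, -0.7]
grip_width: 0.309
[[ 0.9996  0.0278 -0.0001 -0.0013]
 [-0.0278  0.9996  0.0003 -0.0007]
 [ 0.0001 -0.0003  1.      0.0694]
 [ 0.      0.      0.      1.    ]]
```

View pics/w3c.png

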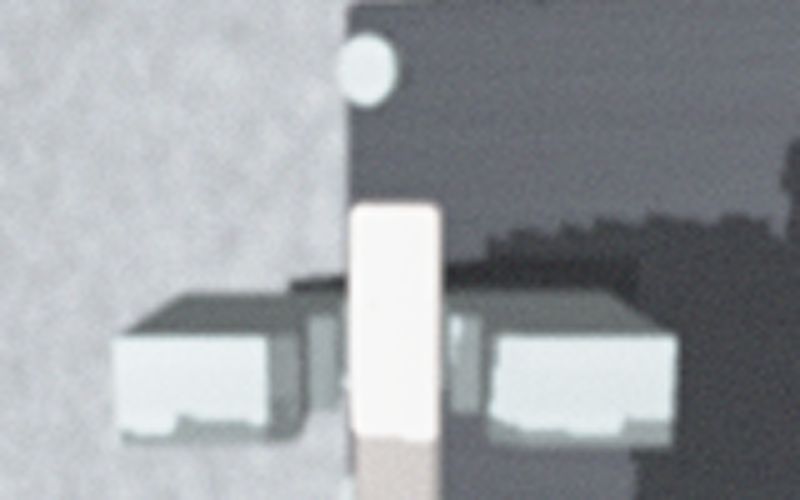

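The crop shows the tongue centred (395) over the plate (115–677, centre 396), with both no-go edges symmetric. It's square, so I push in slowly.

```bash
python3 -m crank '[[[0,0,0.015,0,0,0,0],[0,0,0.01,0,0,0,0],[0,0,0.007,0,0,0,0]]]' 15
python3 -m crank '[[[0,0,0.004,0,0,0,0],[0,0,0.004,0,0,0,0],[0,0,0.006,0,0,0,0]]]'
```

```text
time: 8.02
ee_pos: [0.5353, -0.0155, 0.1054]
ee_rot: [[0.133, -0.989, -0.062], [-0.856, -0.146, 0.497], [-0.5, -0.013, -0.866]]
contact_force: [-0.8, -0.4, 0.9]
grip_width: 0.311
time: 8.4
ee_pos: [0.5348, -0.0095, 0.0939]
ee_rot: [[0.132, -0.989, -0.061], [-0.856, -0.145, 0.496], [-0.499, -0.013, -0.866]]
contact_force: [-2.3, -2.2, 1.7]
grip_width: 0.314
```

```bash
python3 -m crank '[[[0,0,0.003,0,0,0,0],[0,0,0.002,0,0,0,0],[0,0,0,0,0,0,0]]]'
python3 -m crank '[[[0,0,0.002,0,0,0,0],[0,0,0,0,0,0,0]]]'
```

```text
time: 8.78
ee_pos: [0.5342, -0.0065, 0.0894]
ee_rot: [[0.132, -0.989, -0.062], [-0.856, -0.146, 0.496], [-0.5, -0.013, -0.866]]
contact_force: [-1.9, -0.4, 1.8]
grip_width: 0.317
time: 9.02
ee_pos: [0.5344, -0.0055, 0.0878]
ee_rot: [[0.133, -0.989, -0.061], [-0.856, -0.145, 0.496], [-0.5, -0.013, -0.866]]
contact_force: [-1.9, -1.6, 0.9]
grip_width: 0.314
```

```bash
python3 -m crank '[[[0,0,0.0015,0,0,0,0],[0,0,0,0,0,0,0]]]'
python3 -m crank '[[[0,0,0.0015,0,0,0,0],[0,0,0,0,0,0,0]]]'
```

```text
time: 9.28
ee_pos: [0.5344, -0.0047, 0.0865]
ee_rot: [[0.133, -0.989, -0.061], [-0.856, -0.145, 0.496], [-0.5, -0.013, -0.866]]
contact_force: [-1.1, -1.6, 1.7]
grip_width: 0.313
time: 9.52
ee_pos: [0.5343, -0.004, 0.0852]
ee_rot: [[0.132, -0.989, -0.061], [-0.856, -0.145, 0.496], [-0.5, -0.013, -0.866]]
contact_force: [-2.5, -1.5, 1.2]
grip_width: 0.315
```

```bash
python3 -m crank '[[[0,0,0.0015,0,0,0,0],[0,0,0,0,0,0,0]]]'
python3 -m crank '[[[0,0,0.0015,0,0,0,0],[0,0,0,0,0,0,0]]]'
python3 - <<'E'
from h import *
np.set_printoptions(precision=4,suppress=True)
print(np.linalg.inv(ins(0))@cur())
im=save('wrist','w4.png')[:,:,::-1]
cv2.imwrite('pics/w4c.png',cv2.resize(im[60:260,200:440],None,fx=3,fy=3,interpolation=cv2.INTER_CUBIC))
E
```

```text
time: 9.78
ee_pos: [0.5342, -0.0032, 0.0839]
ee_rot: [[0.133, -0.989, -0.061], [-0.856, -0.145, 0.496], [-0.5, -0.013, -0.866]]
contact_force: [-2.0, -1.5, 1.6]
grip_width: 0.317
time: 10.02
ee_pos: [0.5342, -0.0025, 0.0826]
ee_rot: [[0.133, -0.989, -0.061], [-0.856, -0.145, 0.496], [-0.5, -0.014, -0.866]]
contact_force: [-0.9, -1.7, 0.2]
grip_width: 0.312
[[ 0.9996  0.0273  0.     -0.0013]
 [-0.0273  0.9996 -0.0001 -0.0007]
 [-0.      0.0001  1.      0.0487]
 [ 0.      0.      0.      1.    ]]
```

View pics/w4c.png

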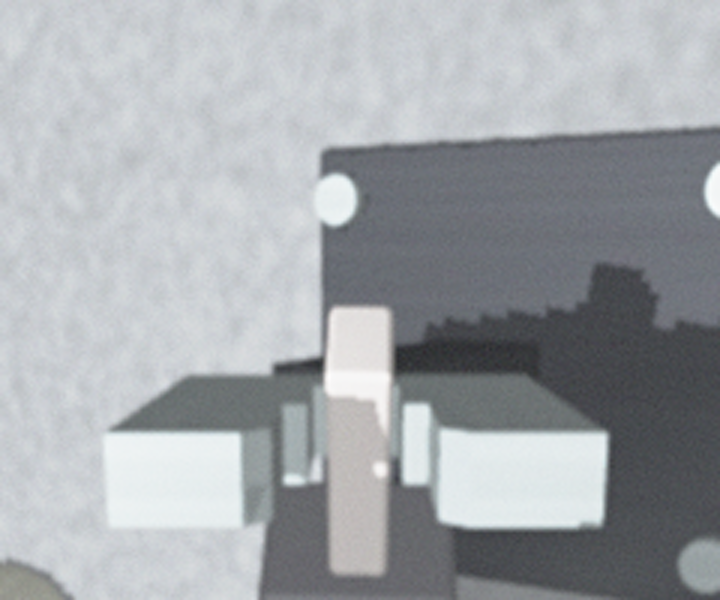

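The crop shows the tongue deep between the step ledges (295 and 415), but it looks nearer the camera than before. I'll compare the in-hand pose before and now.

```bash
python3 - <<'E'
import cv2,numpy as np
v=[cv2.resize(cv2.imread(f'pics/{n}.png')[140:320,255:385],None,fx=3,fy=3) for n in('w2','w4')]
cv2.imwrite('pics/cmp.png',np.hstack(v))
E
```

```text
(no output)
```

View pics/cmp.png

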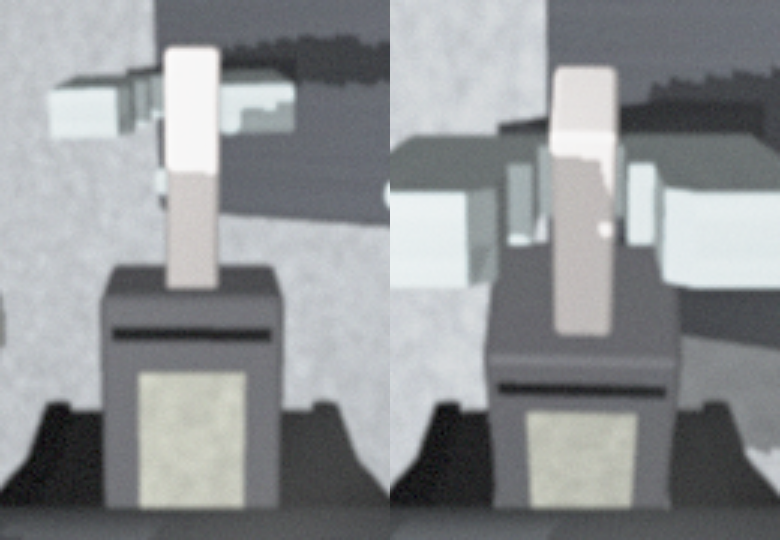

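The comparison shows the cartridge has pivoted nose-up: the front face (245–355) and end face (67–130) are now visible. The left panel suggests it was held about 20 mm too low, because the lift began before the jaws had closed. I'll fit the in-hand pose in both pictures.

```bash
cat >> h.py <<'E'
from scipy.optimize import least_squares
def row(y,z):
    dy=y+.0711;dz=z+.1626;return 239.12+372.1*(.9654*dy-.2607*dz)/(.2607*dy+.9654*dz)
def inhand(obs):
    "obs: list of (cart x, cart z, row). returns y0,z0 (tool, of cart origin), pitch nose-up"
    def pt(q,x,z):
        c,s=np.cos(q[2]),np.sin(q[2]);X=x*c-z*s;Z=x*s+z*c;return q[0]-X,q[1]-Z
    f=lambda q:[row(*pt(q,x,z))-r for x,z,r in obs]
    s=least_squares(f,[-.004,.004,0],x_scale=[.01,.01,.1]);return s.x,s.fun
E
python3 - <<'E'
from h import *
np.set_printoptions(precision=4,suppress=True)
print(inhand([(.059,.019,155.7),(.022,.019,235.7),(.023,.024,238),(.023,0,228.5)]))
print(inhand([(.059,.019,183),(.059,.005,162.3),(.022,.019,251.7),(.023,.024,258.5),(.023,0,221.7)]))
print(np.linalg.inv(gframe())@cur())
E
```

```text
(array([-0.0036,  0.0226, -0.068 ]), array([ 0.032 ,  1.3383, -1.0434, -0.3282]))
(array([-0.0127,  0.0222,  0.5062]), array([-0.067 ,  0.078 ,  0.0589,  0.0069, -0.0785]))
[[ 0.9996  0.0273 -0.     -0.0013]
 [ 0.0273 -0.9996  0.     -0.0473]
 [-0.     -0.     -1.     -0.0496]
 [ 0.      0.      0.      1.    ]]
```

The fit is clean. The tongue passed the step, so this is the narrow one, but the cartridge is held by only about 1.5 mm of its top and pitched 29° nose-up. To make the check count, I'll lift a little, level the cartridge about its tongue point, and settle it on the floor again.

```bash
python3 -m crank '[[[0,0,0,0,0,0,0],[0,0,-0.007,0,0,0,0],[0,0,-0.007,0,0,0,0],[0,0,0,0,0,0,0]]]' 35
python3 - <<'E'
from h import *
np.set_printoptions(precision=4,suppress=True)
save('wrist','w5.png')
C=cur();p=np.array([0,-.0488,-.0035]);dR=Ro.from_rotvec([-.44,0,0]).as_matrix()
G=C@T(dR,p-dR@p);plan(G,n=5)
print(robot.get_obs()['contact_force'])
E
```

```text
time: 10.58
ee_pos: [0.5357, -0.01, 0.0955]
ee_rot: [[0.133, -0.989, -0.059], [-0.856, -0.145, 0.496], [-0.499, -0.015, -0.866]]
contact_force: [0.9, 1.1, -0.9]
grip_width: 0.302
5 x [-0.0, 0.0001, -0.0043, -0.088, -0.0, -0.0] rad 0.536 0.54 z 0.099 0.114
[-0.9382  0.1644 -1.2593]
```

```bash
python3 -m crank '[[[0,0,-0.0043,-0.088,0,0,0],[0,0,-0.0043,-0.088,0,0,0],[0,0,-0.0043,-0.088,0,0,0],[0,0,-0.0043,-0.088,0,0,0],[0,0,-0.0043,-0.088,0,0,0],[0,0,0,0,0,0,0]]]'
python3 - <<'E'
from h import *
np.set_printoptions(precision=4,suppress=True)
im=save('wrist','w6.png')[:,:,::-1]
print(np.linalg.inv(gframe())@cur());
cv2.imwrite('pics/w6c.png',cv2.resize(im[100:320,220:420],None,fx=2.7,fy=2.7,interpolation=cv2.INTER_CUBIC))
E
```

```text
time: 11.38
ee_pos: [0.5407, -0.0182, 0.1123]
ee_rot: [[0.134, -0.869, -0.477], [-0.855, -0.344, 0.387], [-0.501, 0.356, -0.789]]
contact_force: [0.0, 0.1, -0.4]
grip_width: 0.304
[[ 0.9996  0.0254  0.0111 -0.0016]
 [ 0.0277 -0.9043 -0.4259 -0.0436]
 [-0.0007  0.426  -0.9047 -0.0155]
 [ 0.      0.      0.      1.    ]]
```

View pics/w6c.png

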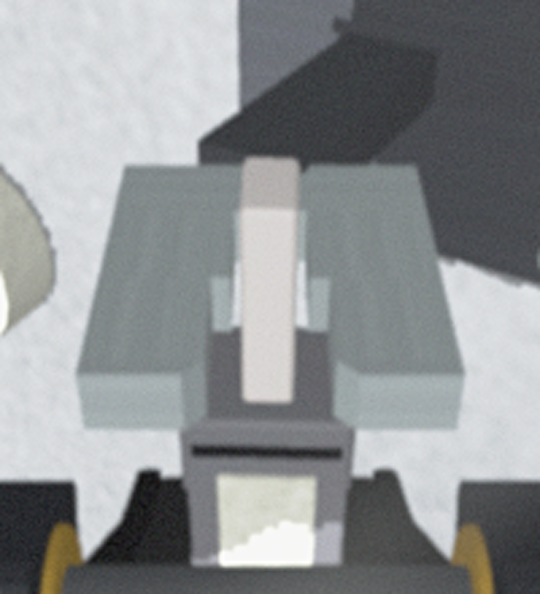

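```bash
python3 - <<'E'
from h import *
np.set_printoptions(precision=4,suppress=True)
q,r=inhand([(.059,.019,177),(.059,.005,158.5),(.022,.019,248.9),(.023,.024,257.4),(.023,0,223.3)]);print(q,r)
c,s=np.cos(q[2]),np.sin(q[2])
K=np.eye(4);K[:3,:3]=np.array([[0,1,0],[-c,0,s],[-s,0,-c]]);K[:3,3]=[0,q[0],q[1]]   # cart in tool
K[:3,1]=[1,0,0]; print(np.linalg.det(K[:3,:3]))
Gc=np.linalg.inv(gframe())@cur()@K;print(Gc@[.044,0,.005,1],'zaxis',Gc[:3,2])
E
```

```text
[-0.0116  0.0203  0.4288] [-0.3958  0.4867  1.5877 -0.9187 -0.7692]
-0.9999999999999999
[-0.0029  0.0022 -0.0343  1.    ] zaxis [0.0004 0.0114 0.9999]
```

Level now (0.01 rad), with the tongue at about −34 mm. I'll lower it 8–10 mm along the slot to the floor.

```bash
python3 -m crank '[[[0,-0.0017,0.0036,0,0,0,0],[0,-0.0009,0.0018,0,0,0,0],[0,-0.0009,0.0018,0,0,0,0],[0,0,0,0,0,0,0]]]'
python3 -m crank '[[[0,-0.0004,0.0009,0,0,0,0],[0,0,0,0,0,0,0]]]'
python3 -m crank '[[[0,-0.0004,0.0009,0,0,0,0],[0,0,0,0,0,0,0]]]'
```

```text
time: 11.92
ee_pos: [0.5393, -0.0155, 0.1061]
ee_rot: [[0.132, -0.869, -0.477], [-0.856, -0.343, 0.387], [-0.5, 0.357, -0.789]]
contact_force: [-0.4, 0.1, -0.3]
grip_width: 0.304
time: 12.18
ee_pos: [0.5394, -0.0149, 0.1052]
ee_rot: [[0.132, -0.869, -0.477], [-0.856, -0.343, 0.387], [-0.5, 0.357, -0.789]]
contact_force: [-0.2, -1.4, -0.8]
grip_width: 0.304
time: 12.42
ee_pos: [0.5393, -0.0144, 0.1043]
ee_rot: [[0.132, -0.869, -0.477], [-0.856, -0.343, 0.387], [-0.5, 0.357, -0.789]]
contact_force: [-0.7, -0.2, -0.1]
grip_width: 0.302
```

```bash
python3 -m crank '[[[0,-0.0008,0.0018,0,0,0,0],[0,0,0,0,0,0,0]]]'
python3 -m crank '[[[0,-0.0008,0.0018,0,0,0,0],[0,0,0,0,0,0,0]]]'
python3 - <<'E'
from h import *
im=save('wrist','w7.png')[:,:,::-1]
a=cv2.imread('pics/w6.png')
cv2.imwrite('pics/w7c.png',np.hstack([cv2.resize(i[140:280,255:385],None,fx=3,fy=3,interpolation=cv2.INTER_CUBIC) for i in (a,im)]))
E
```

```text
time: 12.68
ee_pos: [0.539, -0.0133, 0.1026]
ee_rot: [[0.133, -0.869, -0.477], [-0.856, -0.343, 0.387], [-0.5, 0.357, -0.789]]
contact_force: [0.0, 0.4, -0.6]
grip_width: 0.304
time: 12.92
ee_pos: [0.5389, -0.0124, 0.1009]
ee_rot: [[0.133, -0.869, -0.477], [-0.856, -0.343, 0.387], [-0.5, 0.357, -0.789]]
contact_force: [0.4, 0.5, -0.6]
grip_width: 0.305
```

View pics/w7c.png

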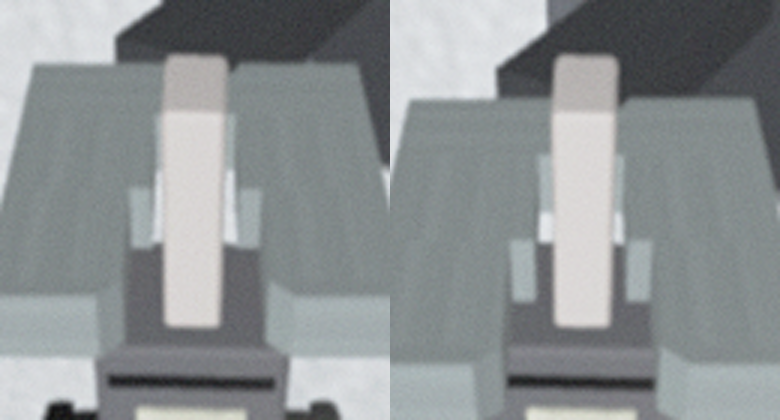

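No pivot or contact yet, since the cartridge sits the same in the hand in both panels. The earlier floor contact read about −50 in this same reckoning, so 2–3 mm remain.

```bash
python3 -m crank '[[[0,-0.0009,0.0018,0,0,0,0],[0,0,0,0,0,0,0]]]'
python3 -m crank '[[[0,-0.0006,0.0014,0,0,0,0],[0,0,0,0,0,0,0]]]'
python3 -m crank '[[[0,-0.0006,0.0014,0,0,0,0],[0,0,0,0,0,0,0]]]'
```

```text
time: 13.22
ee_pos: [0.5387, -0.0116, 0.0993]
ee_rot: [[0.132, -0.869, -0.477], [-0.856, -0.343, 0.387], [-0.5, 0.357, -0.789]]
contact_force: [-1.2, -0.4, 1.0]
grip_width: 0.3
time: 13.48
ee_pos: [0.5383, -0.011, 0.098]
ee_rot: [[0.132, -0.869, -0.478], [-0.856, -0.343, 0.387], [-0.5, 0.358, -0.789]]
contact_force: [-2.4, -1.8, 1.0]
grip_width: 0.3
time: 13.72
ee_pos: [0.538, -0.0103, 0.0966]
ee_rot: [[0.132, -0.868, -0.478], [-0.856, -0.343, 0.387], [-0.5, 0.358, -0.789]]
contact_force: [-3.7, -3.0, 2.7]
grip_width: 0.302
```

Force is now rising (3.7/3.0/2.7 N) at the same depth as before, with the cartridge level: it's on the floor of the slot, so too narrow → dish. Now withdraw and carry.

```bash
python3 -m crank '[[[0,0.01,-0.022,0,0,0,0],[0,0.021,-0.045,0,0,0,0],[0,0.021,-0.045,0,0,0,0],[0,0,0,0,0,0,0]]]'
cat >> h.py <<'E'
def Kc(y0,z0,th):
    "cart frame in tool; cart x=-tool y at th=0, cart y=+-tool x"
    c,s=np.cos(th),np.sin(th);x=np.array([0,-c,-s]);z=np.array([0,s,-c]);return T(np.c_[x,np.cross(z,x),z],[0,y0,z0])
def cartlevel(K,mid,h,yaw):
    "tool pose putting the cart level, its middle (12 mm) over mid, underside at h"
    c,s=np.cos(np.radians(yaw)),np.sin(np.radians(yaw));R=np.array([[c,-s,0],[s,c,0],[0,0,1]])
    return T(R,[mid[0]-.012*c,mid[1]-.012*s,h])@np.linalg.inv(K)
E
python3 - <<'E'
from h import *
np.set_printoptions(precision=4,suppress=True)
K=Kc(-.0116,.0203,.43);print(cur()[:3,3])
for yaw in (40,):
    W=cartlevel(K,[.441,.3178],.11,yaw);print(W);plan(W);plan(cartlevel(K,[.441,.3178],.008,yaw),W,n=3)
E
```

```text
time: 14.22
ee_pos: [0.5499, -0.0731, 0.2061]
ee_rot: [[0.133, -0.874, -0.468], [-0.858, -0.338, 0.387], [-0.497, 0.349, -0.795]]
contact_force: [0.6, -0.1, -1.2]
grip_width: 0.301
[ 0.5499 -0.0731  0.2061]
[[ 0.6428 -0.6963 -0.3193  0.4302]
 [-0.766  -0.5843 -0.268   0.3087]
 [ 0.      0.4169 -0.909   0.1333]
 [ 0.      0.      0.      1.    ]]
8 x [-0.0462, -0.0133, 0.0199, -0.0195, 0.085, -0.0347] rad 0.527 0.546 z 0.133 0.209
3 x [0.0, -0.0142, 0.0309, -0.0, -0.0, 0.0] rad 0.53 0.53 z 0.031 0.099
```

```bash
python3 -m crank '[[[-0.0462,-0.0133,0.0199,-0.0195,0.085,-0.0347,0],[-0.0462,-0.0133,0.0199,-0.0195,0.085,-0.0347,0],[-0.0462,-0.0133,0.0199,-0.0195,0.085,-0.0347,0],[-0.0462,-0.0133,0.0199,-0.0195,0.085,-0.0347,0],[-0.0462,-0.0133,0.0199,-0.0195,0.085,-0.0347,0],[-0.0462,-0.0133,0.0199,-0.0195,0.085,-0.0347,0],[-0.0462,-0.0133,0.0199,-0.0195,0.085,-0.0347,0],[-0.0462,-0.0133,0.0199,-0.0195,0.085,-0.0347,0]]]'
python3 -m crank '[[[0,0,0,0,0,0,0]]]'
python3 - <<'E'
from h import *
np.set_printoptions(precision=4,suppress=True)
K=Kc(-.0116,.0203,.43)
plan(cartlevel(K,[.441,.3178],.008,40),n=3)
for c in ('scene','wrist','side'):
  for r in robot.landmark_of(c,'reject_dish')[:2]: print(c,np.array(r['position']),round(r['confidence'],2))
save('wrist','w8.png')
E
```

```text
time: 15.22
ee_pos: [0.4234, 0.3134, 0.1313]
ee_rot: [[0.649, -0.688, -0.325], [-0.761, -0.591, -0.267], [-0.008, 0.42, -0.907]]
contact_force: [0.7, -0.7, 0.0]
grip_width: 0.302
time: 15.35
ee_pos: [0.4179, 0.3175, 0.1306]
ee_rot: [[0.657, -0.678, -0.329], [-0.754, -0.6, -0.268], [-0.015, 0.424, -0.906]]
contact_force: [0.4, -0.2, -0.7]
grip_width: 0.301
3 x [0.0052, -0.015, 0.0294, 0.0027, 0.002, 0.0079] rad 0.526 0.53 z 0.031 0.097
scene [ 0.4386  0.3178 -0.0007] 0.92
wrist [ 0.4402  0.3134 -0.    ] 0.73
side [ 0.4414  0.3174 -0.003 ] 0.57
side [0.5786 0.0006 0.0875] 0.55
```

```bash
python3 -m crank '[[[0.0052,-0.015,0.0294,0,0,0,0],[0.0052,-0.015,0.0294,0,0,0,0],[0.0052,-0.012,0.024,0,0,0,0],[0,0,0,0,0,0,0]]]'
python3 -m crank '[[[0,-0.001,0.003,0,0,0,0],[0,0,0,0,0,0,0]]]'
```

```text
time: 16.05
ee_pos: [0.4374, 0.2984, 0.0383]
ee_rot: [[0.643, -0.691, -0.33], [-0.766, -0.584, -0.268], [-0.007, 0.425, -0.905]]
contact_force: [-0.1, 0.2, -0.3]
grip_width: 0.301
time: 16.3
ee_pos: [0.4372, 0.3015, 0.0376]
ee_rot: [[0.646, -0.691, -0.325], [-0.763, -0.589, -0.266], [-0.008, 0.42, -0.908]]
contact_force: [-0.7, -0.1, -1.0]
grip_width: 0.303
```

```bash
python3 -m crank '[[[0,-0.003,0.0065,0,0,0,0],[0,0,0,0,0,0,0]]]'
python3 -m crank '[[[0,-0.0012,0.0028,0,0,0,0],[0,0,0,0,0,0,0.6],[0,0,0,0,0,0,0.6],[0,0,0,0,0,0,0.6]]]'
python3 -m crank '[[[0,0.02,-0.044,0,0,0,0.6],[0,0.02,-0.044,0,0,0,0.6],[0,0.02,-0.044,0,0,0,1]]]'
python3 - <<'E'
from h import *
np.set_printoptions(precision=4,suppress=True)
for c in ('scene','side'):
  save(c,c+'9.png')
  for t in('cart_a','cart_a_mid'):
    for r in robot.landmark_of(c,t): 
      p=np.array(r['position'])
      if p[1]>-.3: print(c,t,p,round(r['confidence'],2))
print(robot.get_obs()['grip_width'],robot.get_obs()['time'])
P=T(down(1),[.552,-.2565,.08]);plan(P);plan(T(down(1),[.4,.1,.25]));plan(P,T(down(1),[.4,.1,.25]))
E
```

```text
time: 16.55
ee_pos: [0.4363, 0.301, 0.0293]
ee_rot: [[0.646, -0.689, -0.327], [-0.763, -0.589, -0.267], [-0.008, 0.422, -0.907]]
contact_force: [-0.9, -0.2, -0.2]
grip_width: 0.301
time: 17.05
ee_pos: [0.4363, 0.3009, 0.0263]
ee_rot: [[0.646, -0.69, -0.327], [-0.763, -0.588, -0.267], [-0.008, 0.422, -0.906]]
contact_force: [-0.0, 0.4, -0.5]
grip_width: 0.547
time: 17.42
ee_pos: [0.438, 0.3008, 0.1727]
ee_rot: [[0.646, -0.69, -0.327], [-0.763, -0.588, -0.267], [-0.008, 0.422, -0.906]]
contact_force: [0.1, 0.6, -0.2]
grip_width: 0.649
scene cart_a [ 0.7555 -0.2341  0.0165] 0.82
scene cart_a [ 0.5521 -0.2523  0.012 ] 0.67
scene cart_a [0.4352 0.3052 0.0038] 0.53
scene cart_a [0.4724 0.3332 0.0058] 0.5
scene cart_a [ 0.5836 -0.0073  0.1057] 0.41
scene cart_a_mid [ 0.7544 -0.2176  0.0203] 0.7
side cart_a [ 0.5528 -0.25    0.0178] 0.79
side cart_a [0.4439 0.3014 0.0038] 0.77
side cart_a [ 0.4561  0.1525 -0.0014] 0.23
side cart_a_mid [ 0.4954 -0.2304 -0.0019] 0.18
0.9017756598986497 17.725
11 x [0.0336, 0.0394, 0.0168, 0.0368, 0.0183, -0.079] rad 0.427 0.609 z 0.08 0.171
6 x [0.0099, 0.036, -0.0049, 0.0675, 0.0335, -0.1449] rad 0.412 0.501 z 0.19 0.25
8 x [0.0182, 0.0449, 0.0212, 0.0, 0.0, 0.0] rad 0.423 0.609 z 0.08 0.229
```

The first cartridge lies flat on the dish floor at about (0.44, 0.30). Now the second.

```bash
python3 - <<'E'
from h import *
A=T(down(2),[.46,-.08,.22]);plan(A);P=T(down(2),[.552,-.2565,.08]);plan(P,A);plan(T(down(2),[.552,-.2565,.016]),P)
E
```

```text
8 x [0.0245, 0.0432, 0.0034, 0.0505, 0.0256, -0.1108] rad 0.417 0.494 z 0.185 0.222
5 x [0.0172, 0.0359, 0.028, 0.0, 0.0, -0.0] rad 0.492 0.609 z 0.08 0.192
2 x [0.0, 0.0, 0.032, 0.0, 0.0, -0.0] rad 0.609 0.609 z 0.016 0.048
```

```bash
python3 -m crank '[[[0.0245,0.0432,0.0034,0.0505,0.0256,-0.1108,1],[0.0245,0.0432,0.0034,0.0505,0.0256,-0.1108,1],[0.0245,0.0432,0.0034,0.0505,0.0256,-0.1108,1],[0.0245,0.0432,0.0034,0.0505,0.0256,-0.1108,1],[0.0245,0.0432,0.0034,0.0505,0.0256,-0.1108,1],[0.0245,0.0432,0.0034,0.0505,0.0256,-0.1108,1],[0.0245,0.0432,0.0034,0.0505,0.0256,-0.1108,1],[0.0245,0.0432,0.0034,0.0505,0.0256,-0.1108,1]]]' 20
python3 - <<'E'
from h import *
P=T(down(2),[.552,-.2565,.1]);plan(P)
E
```

```text
time: 18.73
ee_pos: [0.4598, -0.0806, 0.2196]
ee_rot: [[0.999, 0.038, 0.001], [0.038, -0.999, 0.003], [0.001, -0.003, -1.0]]
contact_force: [0.4, 0.2, 0.8]
grip_width: 1.001
5 x [0.0171, 0.0359, 0.0239, -0.0006, -0.0002, 0.0007] rad 0.492 0.609 z 0.1 0.196
```

```bash
python3 -m crank '[[[0.0171,0.0359,0.0239,0,0,0,1],[0.0171,0.0359,0.0239,0,0,0,1],[0.0171,0.0359,0.0239,0,0,0,1],[0.0171,0.0359,0.0239,0,0,0,1],[0.0171,0.0359,0.0239,0,0,0,1],[0,0,0,0,0,0,0.6]]]'
python3 - <<'E'
from h import *
plan(T(down(2),[.552,-.2565,.016]))
im=save('wrist','w10.png')
for r in robot.landmark_of('wrist','cart_c')[:3]: print(np.array(r['position']).round(4),r['confidence'])
E
```

```text
time: 19.48
ee_pos: [0.5503, -0.2579, 0.0965]
ee_rot: [[1.0, 0.03, -0.005], [0.03, -1.0, 0.004], [-0.005, -0.004, -1.0]]
contact_force: [-0.8, 0.0, -0.5]
grip_width: 0.948
2 x [0.001, -0.0005, 0.0403, -0.0019, 0.0024, -0.0023] rad 0.608 0.609 z 0.016 0.056
[ 0.5505 -0.2505  0.0101] 0.93
[ 0.6122 -0.3705 -0.0033] 0.92
[ 0.5092 -0.3966  0.0011] 0.71
```

```bash
python3 -m crank '[[[0.001,0,0.0403,0,0,0,0.6],[0.001,0,0.0403,0,0,0,0.6],[0,0,0,0,0,0,0],[0,0,0,0,0,0,0],[0,0,0,0,0,0,0],[0,0,0,0,0,0,0],[0,0,0,0,0,0,0]]]' 20
python3 -m crank '[[[0,0,0,0,0,0,0]]]' 20
```

```text
time: 20.45
ee_pos: [0.5559, -0.2552, 0.0225]
ee_rot: [[0.999, 0.035, 0.005], [0.035, -0.999, 0.001], [0.005, -0.0, -1.0]]
contact_force: [-0.8, 1.6, 7.1]
grip_width: 0.32
time: 20.58
ee_pos: [0.5559, -0.2552, 0.0224]
ee_rot: [[0.999, 0.035, 0.005], [0.035, -0.999, 0.001], [0.005, -0.001, -1.0]]
contact_force: [-2.3, 1.4, 7.6]
grip_width: 0.32
```

```bash
python3 -m crank '[[[0,0,-0.02,0,0,0,0],[0,0,-0.05,0,0,0,0],[0,0,-0.055,0,0,0,0],[0,0,-0.055,0,0,0,0],[0,0,-0.02,0,0,0,0],[0,0,0,0,0,0,0]]]' 25
python3 - <<'E'
from h import *
im=save('wrist','w11.png')[:,:,::-1]
print(cur()[:3,3].round(4))
cv2.imwrite('pics/w11c.png',cv2.resize(im[130:320,240:400],None,fx=3,fy=3,interpolation=cv2.INTER_CUBIC))
E
```

```text
time: 21.32
ee_pos: [0.5553, -0.2557, 0.2236]
ee_rot: [[0.999, 0.035, 0.007], [0.035, -0.999, -0.001], [0.007, 0.001, -1.0]]
contact_force: [-0.0, -0.2, -0.9]
grip_width: 0.321
[ 0.5542 -0.2554  0.2214]
```

View pics/w11c.png

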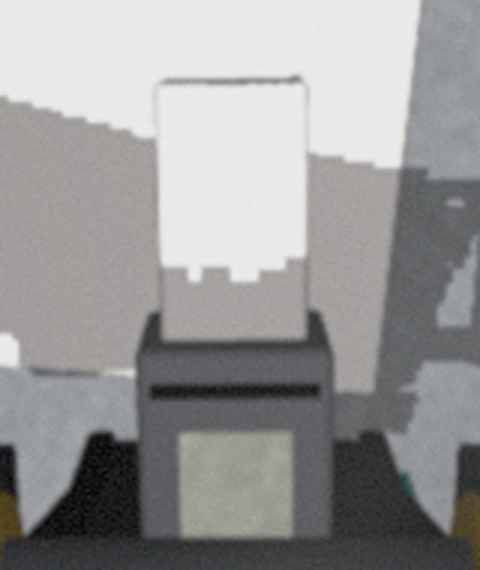

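The second cartridge is held square: tip rows 78–85, front edge 348, housing 137–332, tongue 160–307 (crop px), so about 21 mm wide. That was my last picture; from here I rely on numbers and forces.

```bash
python3 - <<'E'
from h import *
np.set_printoptions(precision=4,suppress=True)
q,r=inhand([(.059,.019,158.3),(.059,.005,156),(.022,.019,242.7),(.023,.024,246),(.023,0,234.3)]);print(q,r)
def pt(x,z):
    c,s=np.cos(q[2]),np.sin(q[2]);return q[0]-x*c+z*s,q[1]-x*s-z*c
tp=(0,)+pt(.044,.005);print('tp',tp)
g=gframe();M=M0+g[:3,0]*-.0026;print(M)
# first cartridge aligned pose check: tongue point (0,-.047) at w3
G=ins(.06,8.6-0,M,tp);print(G);plan(G)
E
```

```text
[-0.004   0.0112 -0.0358] [-0.8557  1.0649  1.8569 -0.8962 -1.1803]
tp (0, np.float64(-0.04812156887022723), np.float64(0.007762788214715122))
[ 0.584  -0.0203  0.1263]
[[ 0.1295 -0.9888 -0.0748  0.5415]
 [-0.8563 -0.1495  0.4944 -0.061 ]
 [-0.5    -0.     -0.866   0.185 ]
 [ 0.      0.      0.      1.    ]]
9 x [-0.0134, -0.0178, 0.0086, 0.0419, -0.0477, 0.1578] rad 0.53 0.59 z 0.185 0.213
```

```bash
cat >> h.py <<'E'
R3=ins(0)[:3,:3]@Ro.from_rotvec([0,0,-.0278]).as_matrix();p3=np.array([.5378,-.0319,.134])
E
python3 - <<'E'
from h import *
G=T(R3,p3-R3[:,2]*.05);print(G.round(3));plan(G)
E
```

```text
[[ 0.133 -0.989 -0.061  0.541]
 [-0.856 -0.146  0.496 -0.057]
 [-0.5   -0.014 -0.866  0.177]
 [ 0.     0.     0.     1.   ]]
9 x [-0.0136, -0.018, 0.0096, 0.0432, -0.0465, 0.1579] rad 0.529 0.59 z 0.177 0.212
```

```bash
python3 -m crank '[[[-0.0136,-0.018,0.0096,0.0432,-0.0465,0.1579,0],[-0.0136,-0.018,0.0096,0.0432,-0.0465,0.1579,0],[-0.0136,-0.018,0.0096,0.0432,-0.0465,0.1579,0],[-0.0136,-0.018,0.0096,0.0432,-0.0465,0.1579,0],[-0.0136,-0.018,0.0096,0.0432,-0.0465,0.1579,0],[-0.0136,-0.018,0.0096,0.0432,-0.0465,0.1579,0],[-0.0136,-0.018,0.0096,0.0432,-0.0465,0.1579,0],[-0.0136,-0.018,0.0096,0.0432,-0.0465,0.1579,0]]]'
python3 -m crank '[[[-0.0136,-0.018,0.0096,0.0432,-0.0465,0.1579,0],[0,0,0,0,0,0,0],[0,0,0,0,0,0,0]]]'
python3 - <<'E'
from h import *
np.set_printoptions(precision=4,suppress=True)
G=T(R3,p3-R3[:,2]*.05);plan(G,n=1);print(robot.get_obs()['contact_force'])
for t in ('gauge','cart_c_tongue'):
    for r in robot.landmark_of('wrist',t)[:2]: print(t,np.array(r['position']),r['confidence'])
im=save('wrist','w12.png').astype(int)
for v in (165,172,176,180): print(v,[int(x) for x in im[v,255:385].mean(1)])
E
```

```text
time: 22.38
ee_pos: [0.5272, -0.0769, 0.1765]
ee_rot: [[0.283, -0.954, -0.097], [-0.843, -0.295, 0.45], [-0.458, -0.045, -0.888]]
contact_force: [-1.6, -0.9, -0.1]
grip_width: 0.315
time: 22.75
ee_pos: [0.5399, -0.0573, 0.1761]
ee_rot: [[0.133, -0.989, -0.064], [-0.856, -0.147, 0.496], [-0.5, -0.011, -0.866]]
contact_force: [0.7, 0.2, -0.3]
grip_width: 0.322
1 x [-0.001, -0.0011, -0.0008, 0.0031, 0.0003, 0.0003] rad 0.544 0.544 z 0.177 0.177
[ 0.6612  0.2136 -0.3233]
cart_c_tongue [ 0.5517 -0.2102  0.218 ] 0.78
cart_c_tongue [ 0.73   -0.076  -0.0008] 0.25
165 [192, 194, 191, 197, 194, 198, 197, 202, 195, 198, 196, 195, 197, 198, 200, 199, 196, 199, 196, 201, 202, 204, 202, 203, 206, 200, 201, 197, 191, 185, 189, 192, 188, 190, 189, 195, 225, 247, 247, 246, 246, 246, 246, 246, 246, 246, 246, 246, 246, 246, 246, 246, 246, 246, 246, 246, 246, 246, 246, 246, 246, 246, 246, 246, 246, 246, 246, 246, 245, 246, 246, 246, 246, 245, 245, 245, 245, 245, 245, 245, 245, 245, 245, 245, 246, 246, 244, 211, 125, 70, 59, 67, 67, 64, 65, 68, 68, 60, 58, 53, 51, 54, 48, 56, 63, 65, 70, 66, 68, 73, 67, 
[... 1333 characters left out ...]
 109, 109, 108, 104, 111, 113, 109, 109, 112]
180 [192, 197, 198, 202, 196, 194, 193, 194, 195, 195, 198, 198, 195, 197, 196, 198, 195, 197, 215, 228, 230, 231, 232, 230, 230, 231, 230, 230, 230, 230, 229, 230, 231, 231, 229, 228, 227, 239, 245, 246, 246, 246, 246, 246, 246, 246, 246, 246, 246, 246, 246, 246, 246, 246, 246, 246, 246, 246, 246, 246, 246, 246, 245, 246, 246, 246, 246, 245, 246, 245, 246, 245, 245, 245, 245, 245, 245, 245, 246, 245, 245, 245, 245, 245, 246, 246, 238, 215, 212, 224, 218, 194, 183, 201, 206, 209, 207, 206, 210, 207, 203, 209, 211, 223, 224, 213, 153, 110, 103, 110, 113, 104, 108, 108, 108, 111, 110, 109, 111, 105, 110, 108, 108, 110, 107, 108, 113, 111, 108, 111]
```

The row profile shows plate centre 316.9 and tongue centre 316.8, so they're aligned. The tongue is about 50 mm above the mouth. Descend.

```bash
python3 -m crank '[[[0,0,0.02,0,0,0,0],[0,0,0.018,0,0,0,0],[0,0,0.002,0,0,0,0],[0,0,0,0,0,0,0]]]'
python3 -m crank '[[[0,0,0.003,0,0,0,0],[0,0,0.003,0,0,0,0],[0,0,0,0,0,0,0]]]'
python3 -m crank '[[[0,0,0.003,0,0,0,0],[0,0,0,0,0,0,0]]]'
```

```text
time: 23.4
ee_pos: [0.5384, -0.0374, 0.1426]
ee_rot: [[0.132, -0.989, -0.061], [-0.856, -0.145, 0.496], [-0.5, -0.013, -0.866]]
contact_force: [0.2, 0.3, -1.3]
grip_width: 0.319
time: 23.78
ee_pos: [0.5376, -0.0337, 0.1369]
ee_rot: [[0.132, -0.989, -0.063], [-0.855, -0.146, 0.497], [-0.501, -0.012, -0.866]]
contact_force: [-0.2, -0.1, -0.1]
grip_width: 0.317
time: 24.02
ee_pos: [0.5373, -0.0322, 0.1342]
ee_rot: [[0.132, -0.989, -0.063], [-0.855, -0.146, 0.497], [-0.501, -0.012, -0.865]]
contact_force: [0.6, -0.9, -1.1]
grip_width: 0.317
```

```bash
python3 -m crank '[[[0,0,0.002,0,0,0,0],[0,0,0,0,0,0,0]]]'
python3 -m crank '[[[0,0,0.002,0,0,0,0],[0,0,0,0,0,0,0]]]'
python3 -m crank '[[[0,0,0.002,0,0,0,0],[0,0,0,0,0,0,0]]]'
```

```text
time: 24.28
ee_pos: [0.5373, -0.0313, 0.1325]
ee_rot: [[0.132, -0.989, -0.063], [-0.855, -0.146, 0.497], [-0.501, -0.012, -0.866]]
contact_force: [0.6, -0.8, -0.9]
grip_width: 0.315
time: 24.52
ee_pos: [0.5371, -0.0303, 0.1308]
ee_rot: [[0.132, -0.989, -0.063], [-0.855, -0.146, 0.497], [-0.501, -0.012, -0.866]]
contact_force: [-0.2, -0.3, -0.8]
grip_width: 0.317
time: 24.78
ee_pos: [0.537, -0.0292, 0.1291]
ee_rot: [[0.132, -0.989, -0.063], [-0.855, -0.146, 0.497], [-0.501, -0.012, -0.866]]
contact_force: [0.4, -0.9, -1.0]
grip_width: 0.317
```

```bash
python3 -m crank '[[[0,0,0.0015,0,0,0,0],[0,0,0,0,0,0,0]]]'
python3 -m crank '[[[0,0,0.0015,0,0,0,0],[0,0,0,0,0,0,0]]]'
python3 -m crank '[[[0,0,0.0015,0,0,0,0],[0,0,0,0,0,0,0]]]'
```

```text
time: 25.02
ee_pos: [0.537, -0.0286, 0.1278]
ee_rot: [[0.132, -0.989, -0.062], [-0.856, -0.146, 0.497], [-0.501, -0.012, -0.866]]
contact_force: [0.1, 0.3, 0.3]
grip_width: 0.318
time: 25.28
ee_pos: [0.5372, -0.0283, 0.1269]
ee_rot: [[0.132, -0.989, -0.062], [-0.856, -0.145, 0.497], [-0.5, -0.013, -0.866]]
contact_force: [-0.1, -1.2, 2.2]
grip_width: 0.324
time: 25.52
ee_pos: [0.5368, -0.0273, 0.1256]
ee_rot: [[0.132, -0.989, -0.062], [-0.856, -0.146, 0.497], [-0.501, -0.012, -0.866]]
contact_force: [-1.4, -1.4, 6.5]
grip_width: 0.316
```

Contact rises to about 8 N at the mouth (nominal −6, with the same few-mm bias as before), so this one is too wide. One more gentle press, then withdraw and go to the dish.

```bash
python3 -m crank '[[[0,0,0.0008,0,0,0,0],[0,0,0,0,0,0,0],[0,0,0,0,0,0,0]]]'
python3 -m crank '[[[0,0,-0.03,0,0,0,0],[0,0,-0.05,0,0,0,0],[0,0,-0.02,0,0,0,0],[0,0,0,0,0,0,0]]]'
python3 - <<'E'
from h import *
np.set_printoptions(precision=4,suppress=True)
im=save('wrist','w13.png').astype(int)
for r in robot.landmark_of('wrist','cart_c')[:2]: print(np.linalg.inv(cur())@np.r_[r['position'],1],r['confidence'])
K=Kc(-.004,.0112,0.)
W=cartlevel(K,[.440,.318],.12,-50);plan(W);W=cartlevel(K,[.440,.318],.12,40);plan(W);
print([int(x) for x in im[125:320:1,318].mean(1)])
E
```

```text
time: 25.9
ee_pos: [0.5366, -0.0268, 0.1248]
ee_rot: [[0.132, -0.989, -0.063], [-0.855, -0.146, 0.497], [-0.501, -0.012, -0.866]]
contact_force: [-2.4, -2.1, 4.7]
grip_width: 0.313
time: 26.4
ee_pos: [0.5438, -0.0771, 0.2117]
ee_rot: [[0.132, -0.989, -0.06], [-0.856, -0.144, 0.496], [-0.499, -0.014, -0.866]]
contact_force: [0.5, -0.1, -0.4]
grip_width: 0.32
[ 0.0053 -0.0041  0.0084  1.    ] 0.6
[-0.2343  0.0456  0.3716  1.    ] 0.57
9 x [-0.0367, 0.0257, 0.0214, 0.0287, 0.0538, 0.1109] rad 0.453 0.542 z 0.131 0.21
8 x [-0.0458, -0.0044, 0.0245, -0.0194, 0.0636, -0.0669] rad 0.523 0.54 z 0.131 0.212
[98, 101, 101, 113, 127, 136, 150, 144, 145, 132, 116, 104, 100, 98, 100, 102, 107, 101, 100, 103, 101, 101, 100, 102, 102, 99, 99, 104, 102, 100, 114, 129, 150, 197, 235, 245, 245, 245, 245, 245, 245, 245, 245, 245, 245, 245, 245, 245, 245, 245, 245, 245, 245, 245, 245, 245, 245, 245, 245, 245, 245, 245, 244, 245, 245, 245, 245, 245, 245, 244, 244, 245, 244, 244, 245, 244, 245, 244, 245, 244, 244, 244, 245, 245, 245, 238, 216, 195, 188, 193, 192, 194, 192, 189, 196, 195, 193, 193, 194, 195, 196, 190, 193, 193, 194, 196, 193, 189, 194, 193, 192, 194, 193, 193, 193, 194, 192, 192, 186, 163, 118, 88, 88, 96, 103, 107, 110, 112, 113, 113, 109, 114, 114, 107, 95, 69, 41, 38, 41, 67, 92, 106, 112, 109, 112, 113, 108, 116, 110, 115, 136, 168, 184, 192, 189, 190, 187, 193, 190, 190, 189, 191, 190, 186, 185, 183, 179, 182, 184, 187, 188, 194, 193, 194, 195, 194, 194, 189, 190, 188, 192, 194, 191, 171, 124, 83, 71, 74, 76, 76, 81, 77, 81, 88, 85]
```

```bash
python3 - <<'E'
from h import *
K=Kc(-.004,.0112,0.)
W=cartlevel(K,[.448,.310],.12,40);plan(W)
E
python3 -m crank '[[[-0.0452,-0.0052,0.0245,-0.0194,0.0636,-0.0669,0],[-0.0452,-0.0052,0.0245,-0.0194,0.0636,-0.0669,0],[-0.0452,-0.0052,0.0245,-0.0194,0.0636,-0.0669,0],[-0.0452,-0.0052,0.0245,-0.0194,0.0636,-0.0669,0],[-0.0452,-0.0052,0.0245,-0.0194,0.0636,-0.0669,0],[-0.0452,-0.0052,0.0245,-0.0194,0.0636,-0.0669,0],[-0.0452,-0.0052,0.0245,-0.0194,0.0636,-0.0669,0]]]'
python3 - <<'E'
from h import *
K=Kc(-.004,.0112,0.)
plan(cartlevel(K,[.448,.310],.12,40))
for c in ('scene','side'):
  save(c,c+'14.png')
  for t in('cart_b','cart_a_tongue'):
    for r in robot.landmark_of(c,t):
      p=np.array(r['position'])
      if p[1]>.2: print(c,t,p.round(4),round(r['confidence'],2))
E
```

```text
8 x [-0.0445, -0.0049, 0.0241, -0.0194, 0.0636, -0.0669] rad 0.526 0.54 z 0.131 0.212
time: 27.38
ee_pos: [0.4575, 0.2662, 0.1505]
ee_rot: [[0.592, -0.806, -0.023], [-0.804, -0.592, 0.059], [-0.062, -0.016, -0.998]]
contact_force: [0.6, -0.1, 0.2]
grip_width: 0.321
1 x [-0.0387, -0.002, 0.0218, -0.0184, 0.0611, -0.064] rad 0.529 0.529 z 0.131 0.131
scene cart_b [0.4572 0.2717 0.1426] 0.82
scene cart_b [0.44   0.3036 0.0028] 0.76
side cart_b [0.4435 0.3042 0.0023] 0.79
side cart_b [0.4939 0.3001 0.1477] 0.5
```

```bash
python3 -m crank '[[[-0.039,-0.002,0.022,-0.0184,0.0611,-0.064,0],[0,0,0,0,0,0,0]]]'
python3 - <<'E'
from h import *
K=Kc(-.004,.0112,0.)
plan(cartlevel(K,[.449,.311],.04,40),n=2)
E
```

```text
time: 27.92
ee_pos: [0.4353, 0.3001, 0.1316]
ee_rot: [[0.643, -0.766, -0.002], [-0.766, -0.643, 0.002], [-0.003, 0.0, -1.0]]
contact_force: [-0.5, -0.4, -0.3]
grip_width: 0.32
2 x [0.0003, -0.0008, 0.0402, 0.0002, 0.0016, 0.0002] rad 0.529 0.53 z 0.051 0.091
```

```bash
python3 -m crank '[[[0,-0.001,0.04,0,0,0,0],[0,-0.001,0.04,0,0,0,0],[0,0,0,0,0,0,0]]]'
python3 -m crank '[[[0,0,0.005,0,0,0,0],[0,0,0.003,0,0,0,0],[0,0,0,0,0,0,0]]]'
python3 -m crank '[[[0,0,0.002,0,0,0,0],[0,0,0,0,0,0,0]]]'
```

```text
time: 28.3
ee_pos: [0.4386, 0.2961, 0.0503]
ee_rot: [[0.637, -0.771, -0.005], [-0.771, -0.637, -0.003], [-0.001, 0.005, -1.0]]
contact_force: [-0.4, -0.3, -0.2]
grip_width: 0.318
time: 28.68
ee_pos: [0.4398, 0.2997, 0.0454]
ee_rot: [[0.639, -0.769, 0.002], [-0.769, -0.639, 0.003], [-0.001, -0.003, -1.0]]
contact_force: [0.0, 0.3, -1.0]
grip_width: 0.32
time: 28.92
ee_pos: [0.4393, 0.2996, 0.0427]
ee_rot: [[0.64, -0.769, 0.001], [-0.769, -0.64, 0.002], [-0.001, -0.002, -1.0]]
contact_force: [-0.5, 0.7, -0.2]
grip_width: 0.32
```

```bash
python3 -m crank '[[[0,0,0.002,0,0,0,0],[0,0,0,0,0,0,0]]]'
python3 -m crank '[[[0,0,0.0015,0,0,0,0],[0,0,0,0,0,0,0]]]'
```

```text
time: 29.18
ee_pos: [0.4391, 0.2995, 0.0404]
ee_rot: [[0.64, -0.769, 0.0], [-0.769, -0.64, 0.001], [-0.001, -0.001, -1.0]]
contact_force: [-0.9, 0.2, 0.4]
grip_width: 0.321
time: 29.42
ee_pos: [0.4393, 0.2996, 0.0391]
ee_rot: [[0.64, -0.769, 0.0], [-0.769, -0.64, 0.002], [-0.001, -0.002, -1.0]]
contact_force: [0.9, -0.2, -0.2]
grip_width: 0.322
```

```bash
python3 -m crank '[[[0,0,0,0,0,0,0.55],[0,0,0,0,0,0,0.55],[0,0,0,0,0,0,0.55],[0,0,-0.03,0,0,0,0.55],[0,0,-0.055,0,0,0,0.55],[0,0,-0.055,0,0,0,0.55],[0,0.03,-0.03,0,0,0,0.55]]]'
python3 - <<'E'
from h import *
for c in ('scene','side','wrist'):
  save(c,c+'15.png')
  for t in('cart_b','cart_b_mid','cart_b_tongue','marker','label_roll','jar','tube_cap','sanitiser'):
    for r in robot.landmark_of(c,t):
      p=np.array(r['position'])
      if r['confidence']>.45 and p[1]>-.3: print(c,t,p.round(4),round(r['confidence'],2))
print(robot.get_obs()['time'])
E
```

```text
time: 30.3
ee_pos: [0.4178, 0.2818, 0.2123]
ee_rot: [[0.64, -0.769, 0.005], [-0.769, -0.64, 0.006], [-0.001, -0.008, -1.0]]
contact_force: [-0.2, -0.3, -0.5]
grip_width: 0.557
scene cart_b [ 0.7566 -0.2328  0.0153] 0.73
scene cart_b [0.4405 0.3068 0.0025] 0.63
scene cart_b [0.4421 0.3016 0.0277] 0.58
scene cart_b_mid [0.4521 0.3119 0.0188] 0.68
scene marker [ 0.3909 -0.0014 -0.0014] 0.61
scene label_roll [4.553e-01 1.521e-01 1.000e-04] 0.68
scene jar [0.7508 0.049  0.0018] 0.69
scene tube_cap [0.751  0.1362 0.0026] 0.58
scene sanitiser [ 7.564e-01 -2.207e-01 -4.000e-04] 0.62
side cart_b [0.4455 0.3051 0.0301] 0.86
side cart_b [0.4448 0.3014 0.0011] 0.79
side cart_b_mid [0.4524 0.3122 0.0196] 0.5
side cart_b_tongue [0.475  0.3319 0.0103] 0.48
side marker [ 3.861e-01  2.000e-04 -2.000e-04] 0.83
side marker [ 0.7458 -0.185   0.0183] 0.59
side label_roll [0.4792 0.3309 0.0315] 0.69
side label_roll [4.578e-01 1.526e-01 4.000e-04] 0.62
side jar [ 7.454e-01  5.030e-02 -1.000e-04] 0.96
side jar [ 0.4419  0.3148 -0.002 ] 0.6
side sanitiser [0.7524 0.1394 0.0031] 0.66
wrist cart_b [0.4404 0.303  0.0268] 0.58
wrist cart_b_mid [0.4509 0.31   0.0156] 0.68
wrist cart_b_tongue [ 0.4423  0.3099 -0.0007] 0.66
wrist label_roll [4.575e-01 1.513e-01 4.000e-04] 0.58
31.65
```

Both cartridges are in the dish: the first at z≈0.003, the second flat on it at z≈0.028, with their middles about 13 mm off the dish axis. The hold cartridge and the detected bystanders are in place and the gripper is clear, so I hand in.

```bash
python3 -m crank '[[[0,0,0,0,0,0,0.55],[0,0,0,0,0,0,0.55]]]'; python3 -c "
from plant import robot
robot.close_job()"
```

```text
time: 31.9
ee_pos: [0.4161, 0.2801, 0.209]
ee_rot: [[0.64, -0.769, 0.001], [-0.769, -0.64, 0.002], [-0.001, -0.002, -1.0]]
contact_force: [0.9, 0.5, 0.0]
grip_width: 0.549
the job is handed in; nothing more can be done
```

I checked both slab cartridges in the gauge; both are rejects and both are in the round dish. I handed the job in at 31.9 s of the 67 s allowed; no verdict is reported.

- **First cartridge (slab −x end, tongue about 8 mm):** its tongue passed the step and came to rest on the slot floor, so it is too narrow. I started the lift before the jaws had fully closed, so only about 1.5 mm of its top was gripped. It then pivoted about 29° on the first push. I levelled it in the slot and pressed it to the floor again with a few newtons before putting it away.
- **Second cartridge (slab +x end, tongue about 21 mm):** it stopped at the mouth with about 8 N of contact, so it is too wide. I laid it flat on top of the first. The grasp settled about 6 mm higher than planned with 7 N of upward force, cause unknown, but the hold was firm.

**Last checks:**
- The networks put the two cartridges at about z = 0.003 and 0.028 m in the dish, with their middles about 13 mm off its axis (limit 55 mm).
- The hold cartridge, marker, label roll, jar and sanitiser read at their starting places within a few millimetres.
- The red tube cap was not found again in the final pictures. The only hit labelled so sat on the sanitiser bottle. No move went near the cap.

**What disagreed:** contact came about 4 mm (second cartridge) to 7 mm (first) deeper than my estimated gauge and in-hand poses predicted. I relied on the contact force for the final depths.

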